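# Reset and lock the air pump hold-down

### The job

The air pump in the aquarium stand buzzes because the rubber foot of its hold-down clamp no longer reaches it. Swing the jam nut's lever well round to loosen it, turn the adjuster bar clockwise until the rubber foot bears firmly on top of the pump, then swing the lever back until the nut is fully tight again. Leave the pump where it stands and do not disturb the other things on the shelf.

Things in the scene. Friction and masses are not known exactly. Their poses are not given: they have to be found in the camera images.
- adjuster_bar (a point): Centre of the steel cross bar on top of the adjuster screw, on the vertical screw axis, 178 mm above the shelf. Bar 50 mm long (its x axis), 12 mm thick (its y axis, pinch it so), 26 mm tall, on a 12 mm stem. Clockwise from above drives the foot down; the bar stays at its height. Turning takes about 0.08 N m, 0.2 to 0.25 N m once the foot bears firmly. To be turned only while the nut is loose.
- foot: The clamp's rubber foot, a 36 mm disc 10 mm thick on the screw axis under the arm; origin at the centre of its underside. It does not turn; it goes down 3.8 mm per rad of the bar (steep thread) and starts 1.5 to 3.7 rad short of the pump, so the bar often needs a fresh grasp. Once it bears, its force grows by about 70 N per rad; let go, it stays down.
- lever_post (a point): Middle of the upright round post at the end of the jam nut's lever: steel, 14 mm diameter, 34 mm tall (121 to 155 mm above the shelf), 85 mm out from the screw axis; its x axis points out from that axis along the lever, a 9 mm round bar 127 mm above the shelf. The nut is a 34 mm hex on the clamp arm, below the adjuster bar, on the same axis; the post moves on a level circle.
- air_pump: The air pump: loose grey box 76 x 120 x 60 mm (its x, y, z), about 0.45 kg, with a flat top, standing on the clamp's 8 mm base plate (top 68 mm above the shelf). Origin under its centre.
- jam_nut (a joint): Jam nut angle, rad, growing as it is loosened (counter-clockwise from above); range -0.15 to 1.5. Starts tight (about 0.1). Above about 0.3 it is free; below, it bites on its spring washer, ever stiffer. Turning it takes about 3 N at the post when free, 6 to 8 N to bring it fully tight (0.05 or less); let go, it may spring back to about 0.1.
- clamp: The hold-down clamp, screwed to the shelf: aluminium base plate 200 x 180 x 8 mm, a column 24 x 34 mm at its +x end (74 to 98 mm from the screw axis) and an arm 36 mm wide reaching back over the pump, its top 121 mm above the shelf. Origin on the shelf, exactly under the screw axis; z up.
- food_canister: Bystander: closed white fish food canister, 64 mm diameter, 100 mm tall; origin under its centre.
- scraper: Bystander: green algae magnet scraper, 80 x 45 x 44 mm; origin under its centre.
- thermometer: Bystander: glass thermometer lying flat, about 135 mm long (its x axis), 12 mm thick; origin under its middle.
- cave: Bystander: terracotta-brown ceramic cave ornament, an arch 75 x 115 x 65 mm; origin under its centre.
- conditioner: Bystander: white dosing bottle, 48 mm diameter, 115 mm tall; origin under its centre.
- timer: Bystander: white plug timer, 60 x 75 x 40 mm; origin under its centre.
- measure_cup: Bystander: small white measuring cup, 52 mm across, 45 mm tall; origin under its centre.
Things that resemble listed ones, but are neither listed nor needed, are in the scene too. What is shaped like the air_pump but blue or pink is not meant.

How it is judged (in metres and radians):
On the way, in this order (a step that is already met when the one before it is completed fails the run):
1. the jam nut is loosened: its lever swung round past 0.5 rad (value of joint jam_nut above 0.5 rad), for 0.1 s.
2. with the nut loose, the foot bears on the pump with more than 8 N (contact force between foot and air_pump above 8 N and value of joint jam_nut above 0.4 rad), for 0.3 s.
3. the jam nut is tight again (value of joint jam_nut below 0.18 rad), for 0.1 s.
At the end, for the whole second after the job is handed in: The jam nut is tight (below 0.18 rad), the rubber foot presses on the pump with 8 to 60 N and the pump stands within 12 mm of where it was (value of joint jam_nut below 0.18 rad and contact force between foot and air_pump between 8 and 60 N and distance of air_pump from where it was at the start of the episode below 0.012 m); the robot touches nothing.
It fails at once if the pump crushed: the foot pressed on it with more than 80 N (contact force between foot and air_pump above 80 N).
It fails at once if a bystander moved by more than 30 mm (distance of any of food_canister, scraper, thermometer, cave, conditioner, timer, measure_cup from where it was at the start of the episode above 0.03 m).
It fails at once if the canister or the bottle knocked over (angle between any of food_canister, conditioner's own z axis and vertical above 0.5 rad).
It also fails if it takes over 72 s, if anything falls off the work surface, if the arm or the gripper's body presses on something with over 40 N, if the wrist force passes 120 N, or if a joint passes its speed limit or range.

### The arm

A 7-joint arm with a two-finger parallel gripper is mounted at the origin on the work surface. World frame = base frame: x ahead of the robot, y to its left, z up, the work surface at z = 0. Lengths are in m, angles in degrees, forces in N, time in s.
With the tool pointing down it reaches from about 0.425 to 0.875 m from the base axis. Payload 4.7 kg.
Tool frame: the origin (TCP) lies at the very end of the fingers, on their centre line; the grasp point (between the pads) lies 19 mm behind it; y points along the fingers, z is the direction in which the jaws open and shut, and the axes are right-handed (so a half turn about y gives the same grasp; the last joint's range is limited). The gripper opens to 87 mm and grips with 3 to 60 N. Pads are 19 mm wide; open, the fingers measure 117 mm over their backs; the gripper's body (75 mm by 190 mm) begins 51 mm behind the grasp point.
Start: joints at [-75.052, 18.392, -4.016, 83.108, 1.295, 78.541, -3.26], TCP at [0.159, 0.63, 0.184] pointing down, gripper open.
Joint ranges: [-163.93, 163.93], [-17.29, 119.83], [-79.2, 71.16], [3.27, 140.29], [-89.18, 269.18], [5.43, 117.66], [-154.24, 154.24]. Speed limits (degrees/s): [147.25, 147.25, 180, 180, 180, 180, 180].

### API

Orientations are given as [roll, pitch, yaw] about the fixed x, y, z axes, in that order (R = Rz(yaw) Ry(pitch) Rx(roll)).
In Python, from cell import env gives the robot as it stands.
- The arm moves only by the shell command python3 -m pendant 'ROWS' [FORCE]. ROWS is JSON, one flat list of numbers, 7 for each row, row after row: the shift along the world's x, y, z in units of 40 mm (1.0 is 40 mm), then the turn, a rotation vector about the world's x, y, z in units of 10 degrees (1.0 is 10 degrees), then the finger opening in mm, from 0 to 87. In form: [x, y, z, wx, wy, wz, jaw, x, y, z, wx, wy, wz, jaw, ...]. A call has 1 to 10 rows; each row shifts and turns the commanded pose from where the row before left it; what a row does not reach is not made up. A row lasts 1/8 s, in which the tool goes at most 62.5 mm and 10.7 degrees, less where a joint would pass 70% of its speed; a pose out of reach is approached as far as the arm can. A call is refused whole if a number of a shift passes 1 or a number of a turn 1, either way. A call with a gripper value outside its range is refused whole. The fingers move at their own pace and stop on an object; FORCE is the grip in N (left out, the last holds). Time passes only in rows, so rows that do not move let the fingers close. It gives the time, the measured TCP pose, the force and the opening at its end, in the units of the state.
- env.get_obs(): the state, without advancing time (a new reading comes with each control period).
- env.read_camera(name): name is "scene" or "top" or "wrist"; returns a dict with "image" (480x640x3 uint8, red, green, blue), "fx", "fy", "cx", "cy" (pixels), "k1" (the pictures are not rectified: a ray, as slopes to the right and down, at radius r is drawn at 1 + k1 r^2 times it, then the intrinsics apply), "cam_to_world" (4x4, takes a point from camera to world coordinates). Camera axes: x right, y up, looking along -z (the intrinsics and any distortion apply to the point x, -y, -z); pixel columns grow to the right and rows downward; lengths in m; the calibration is good to about 2 mm. A picture is of the moment at which its call begins. There is no depth.
- env.sign_off(): hands the job in, once; it reports no verdict.
The state is a dict: "time_s": time; "qpos": joint angles; "joint_velocities": joint speeds; "effort": joint torques, N m; "tool_pos": TCP position; "tool_rot": TCP orientation; "force": force on the tool from outside, world axes, zero at the start; "wrist_torque": the same for the moment, N m; "grip_width": finger opening in m.
Only numpy, scipy, OpenCV 4.12 (cv2) and the standard library are available. Lean on these libraries where they do the work, as an engineer would, in place of code of your own. Each camera call takes 0.05 s, during which the arm holds its last target.

## Working session

There is one attempt and no reset: what is moved stays moved. The work goes in short steps, Python scripts to look and compute and a shell command to move; the robot and the scene stay as the last step left them, time stands still between calls to the robot, and variables do not carry over. Pictures are saved under pics/ and viewed, and the job is handed in when it is done.

```bash
ls; mkdir -p pics; python3 - <<'E'
from cell import env
import cv2
o=env.get_obs();print(o)
for n in("scene","top","wrist"):
    c=env.read_camera(n);cv2.imwrite(f"pics/{n}0.png",c["image"][:,:,::-1]);print(n,c["fx"],c["fy"],c["cx"],c["cy"],c["k1"],c["cam_to_world"].tolist() if hasattr(c["cam_to_world"],'tolist') else c["cam_to_world"])
E
```

```text
pics
{'time_s': 0.0, 'qpos': array([-75.05228166,  18.43972254,  -4.01491084,  83.17776015,
         1.29542575,  78.54145776,  -3.26013809]), 'joint_velocities': array([-0.00402847,  0.05938332, -0.01112078, -0.0114672 , -0.0055607 ,
       -0.04610438, -0.05240425]), 'effort': array([ 1.93524215e-04, -4.91285598e+01, -4.04053247e-01, -3.12533891e+01,
       -6.40400453e-02,  4.38581093e-02,  1.70417215e-04]), 'tool_pos': array([0.15869104, 0.62965098, 0.18262897]), 'tool_rot': array([-9.01136701e+01, -6.55459948e-03, -1.41385409e+01]), 'force': array([0.14896137, 0.32551665, 0.14599322]), 'wrist_torque': array([0.03532386, 0.00843985, 0.00631072]), 'grip_width': 0.08697362668356434}
scene 454.7345940621487 454.7345940621487 322.50856585390915 244.94305246800056 -0.09108673200687636 [[0.6820435398528537, -0.6187531332588508, 0.38982197196584917, 0.9546397064765738], [0.7311114496224773, 0.564440902675699, -0.38325254809010945, -0.42477854125674486], [0.01710724922096868, 0.546398231575649, 0.8373507715140024, 1.0481117040416708], [0.0, 0.0, 0.0, 1.0]]
top 565.5989642163531 565.5989642163531 317.56153488168076 247.43590609743578 -0.014176388175211876 [[0.027989734827594398, 0.9955446343598335, -0.09004141125963179, 0.4312795398798426], [-0.9993886959866942, 0.029757475873771675, 0.018350121624576433, -0.0034847053788640988], [0.020947770246396262, 0.08947275354523906, 0.99576895778827, 1.3819748869350819], [0.0, 0.0, 0.0, 1.0]]
wrist 407.3214460762994 407.3214460762994 317.6198155920224 242.5050043459119 0.0026833939423373024 [[0.24311161549571547, -0.934584785216155, -0.25970756949602863, 0.08778456505298764], [0.9699971898028393, 0.23382674933019232, 0.06656202425007579, 0.6482051123663612], [-0.001481278385608178, -0.26809761382777464, 0.9633906140679364, 0.38446436172249127], [0.0, 0.0, 0.0, 1.0]]
```

View pics/scene0.png

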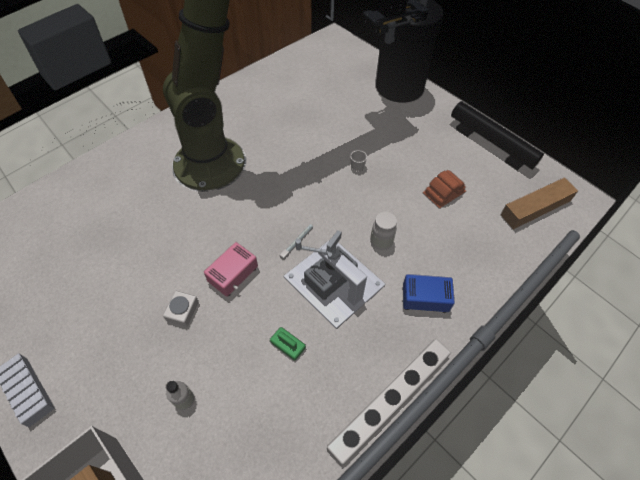

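View pics/top0.png

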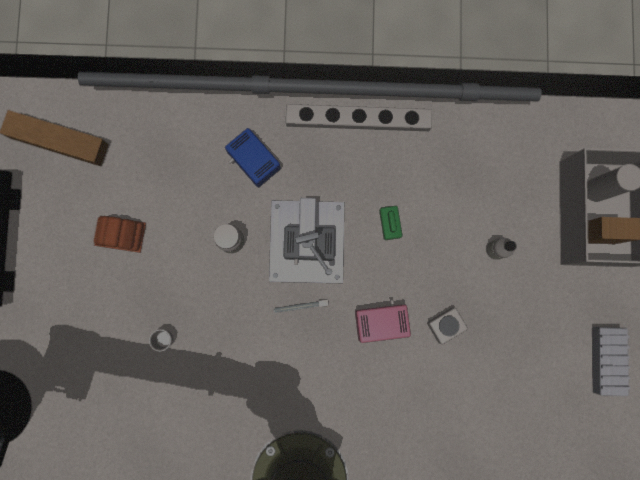

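View pics/wrist0.png

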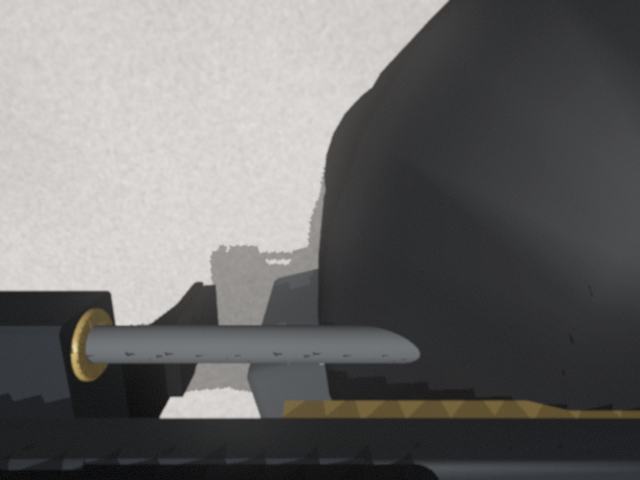

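The top view shows the clamp plate at about (308,241), the pump under it, the bar at (308,238) and the lever post at about (328,270). I'll zoom in on both views.

```bash
cat > h.py <<'E'
from cell import env
import numpy as np, cv2
def ray(c,u,v):
    d=np.array([(u-c["cx"])/c["fx"],(v-c["cy"])/c["fy"]]);s=d.copy()
    for _ in range(20): s=d/(1+c["k1"]*(s@s))
    M=np.array(c["cam_to_world"]);r=M[:3,:3]@np.array([s[0],-s[1],-1]);return M[:3,3],r
def atz(c,u,v,z):
    o,r=ray(c,u,v);return o+r*(z-o[2])/r[2]
def proj(c,p):
    M=np.array(c["cam_to_world"]);q=M[:3,:3].T@(np.array(p)-M[:3,3]);s=np.array([q[0],-q[1]])/-q[2]
    s=s*(1+c["k1"]*(s@s));return s[0]*c["fx"]+c["cx"],s[1]*c["fy"]+c["cy"]
def crop(c,u0,v0,w,h,k,name):
    im=c["image"][v0:v0+h,u0:u0+w,::-1];cv2.imwrite(name,cv2.resize(im,None,fx=k,fy=k,interpolation=cv2.INTER_CUBIC))
E
python3 - <<'E'
from h import *
t=env.read_camera("top");crop(t,260,190,100,75+25,6,"pics/t1.png")
s=env.read_camera("scene");crop(s,270,215,130,110,6,"pics/s1.png")
E
```

```text
(no output)
```

View pics/t1.png

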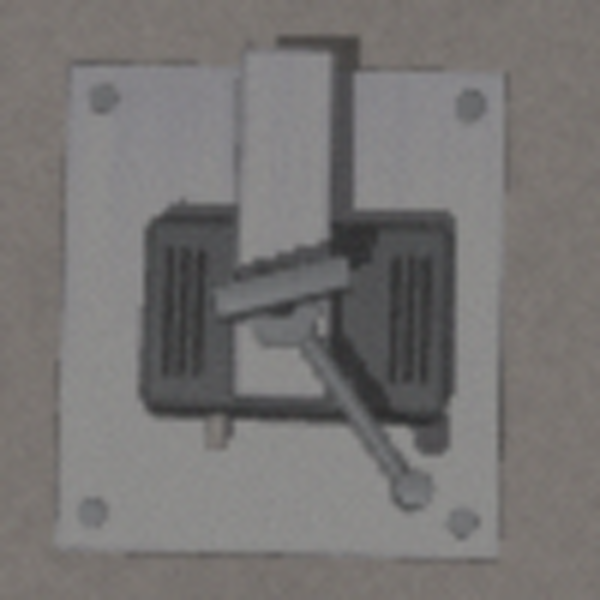

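View pics/s1.png

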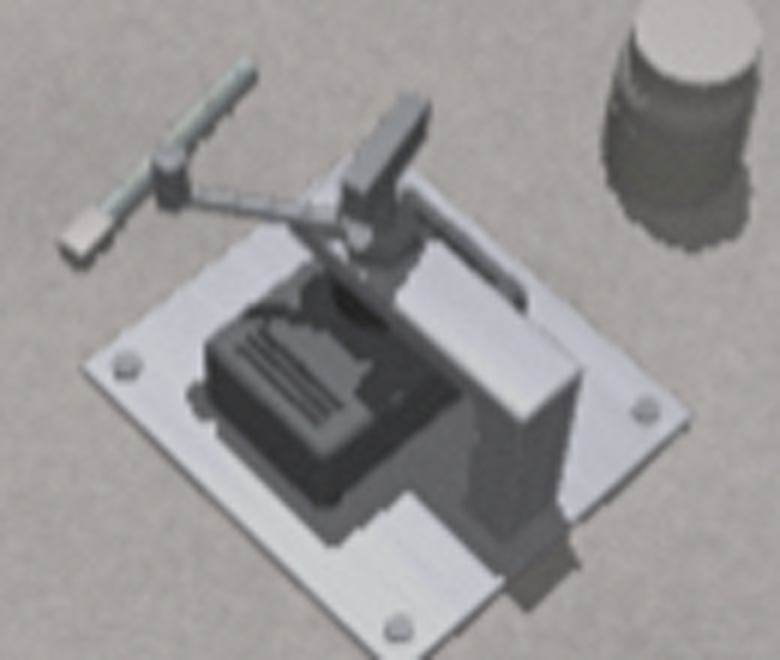

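```bash
python3 - <<'E'
from h import *
t=env.read_camera("top");s=env.read_camera("scene")
def T(x,y,z):return atz(t,260+x/6-.4,190+y/6-.4,z)
def S(x,y,z):return atz(s,270+x/6-.4,215+y/6-.4,z)
C=[T(*p,.191) for p in((213,293),(345,258),(352,287),(220,322))]
c=np.mean(C,0);print("bar top",c, "len",np.linalg.norm(C[1]-C[0]),"w",np.linalg.norm(C[3]-C[0]),np.degrees(np.arctan2(*(C[1]-C[0])[1::-1])))
P=T(412,487,.155);print("postT",P,np.linalg.norm((P-c)[:2]))
print("barS", [S(*p,.191) for p in((347,190),(405,97),(432,103),(365,193))])
print("barS c", np.mean([S(*p,.191) for p in((345,182),(405,95),(432,103),(365,193))],0), "postS",S(170,150,.155))
B=[T(*p,.008) for p in((72,66),(506,72),(498,556),(56,550))];print("base",np.round(B,4).tolist())
pt=[T(*p,.068) for p in((146,207),(455,212),(452,412),(140,412))];print("pump",np.round(pt,4).tolist(),np.mean(pt,0))
print("tcp",env.get_obs()["tool_pos"])
for n,p,z in(("canT",(228,232),.1),("therm1",(277,309),.006),("therm2",(328,303),.006),("pink",(383,323),.06),("cup",(162,341),.03)): print(n,atz(t,*p,z))
E
```

```text
bar top [ 0.55848203 -0.00186207  0.191     ] len 0.04821724894298978 w 0.0105704200620779 -73.32749772188444
postT [ 0.4920768  -0.05075979  0.155     ] 0.08246599657588732
barS [array([ 0.56567539, -0.02672632,  0.191     ]), array([0.54977246, 0.01886887, 0.191     ]), array([0.55875239, 0.02457406, 0.191     ]), array([ 0.57119211, -0.02266534,  0.191     ])]
barS c [ 0.56040297 -0.00084929  0.191     ] postS [ 0.4887182  -0.04861361  0.155     ]
base [[0.6675, 0.0872, 0.008], [0.6706, -0.0905, 0.008], [0.4724, -0.092, 0.008], [0.4697, 0.0867, 0.008]]
pump [[0.6025, 0.0525, 0.068], [0.6043, -0.0681, 0.068], [0.526, -0.0689, 0.068], [0.5224, 0.0521, 0.068]] [ 0.5637895  -0.00809223  0.068     ]
tcp [0.15879274 0.6301686  0.18350819]
canT [0.57635681 0.17758855 0.1       ]
therm1 [0.40346647 0.06496857 0.006     ]
therm2 [ 0.42133491 -0.05791241  0.006     ]
pink [ 0.37896528 -0.18496233  0.06      ]
cup [0.32140752 0.33171991 0.03      ]
```

```bash
python3 -m pendant '[0.8,-0.8,0.2,0,0,-0.8,87, 1,-1,0.2,0,0,-0.8,87, 1,-1,0.2,0,0,-0.8,87, 1,-1,0.2,0,0,-0.8,87, 1,-1,0.2,0,0,-0.8,87, 1,-1,0.2,0,0,-0.8,87, 0.7,-1,0.2,0,0,-0.8,87, 0.4,-1,0,0,0,-0.8,60, 0.2,-1,0,0,0,-0.8,60, 0.2,-1,0,0,0,-0.8,60]'; python3 -c "
from h import *
print(env.get_obs()['qpos'])"
```

```text
time_s: 1.6
tool_pos: [0.4511, 0.2369, 0.2399]
tool_rot: [-90.0, 0.0, -94.4]
force: [0.4, 0.0, 0.4]
grip_width: 0.0653
[-50.64637463  -0.64909608  19.89025765  98.43421841   0.21868363
  82.15681808 -35.20675231]
```

```bash
python3 -m pendant '[0.1,-0.9,0,0,0,-0.7,50, 0.1,-0.9,0,0,0,-0.7,50, 0.1,-0.9,0,0,0,-0.7,50, 0.1,-0.9,0,0,0,-0.7,50, 0.1,-0.9,0,0,0,-0.7,50, 0.1,-0.9,0,0,0,-0.7,50, 0.2,-0.9,0,0,0,-0.4,50, 0.2,-0.9,0,0,0,-0.4,50, 0,0,0,0,0,0,50]'; python3 - <<'E'
from h import *
o=env.get_obs();print(o['qpos'],o['tool_pos'])
c=env.read_camera("wrist");cv2.imwrite("pics/w2.png",c["image"][:,:,::-1])
t=env.read_camera("scene");crop(t,230,145,200,150,4,"pics/s2.png")
E
```

```text
time_s: 2.72
tool_pos: [0.4909, -0.0532, 0.2401]
tool_rot: [-89.9, 0.0, -144.5]
force: [-1.2, 0.3, 0.3]
grip_width: 0.0499
[-34.33087968  -3.90563551  35.95385397 100.80547872   2.35678656
  82.31929278 -53.25847362] [ 0.4909274  -0.05322142  0.24011937]
```

View pics/w2.png

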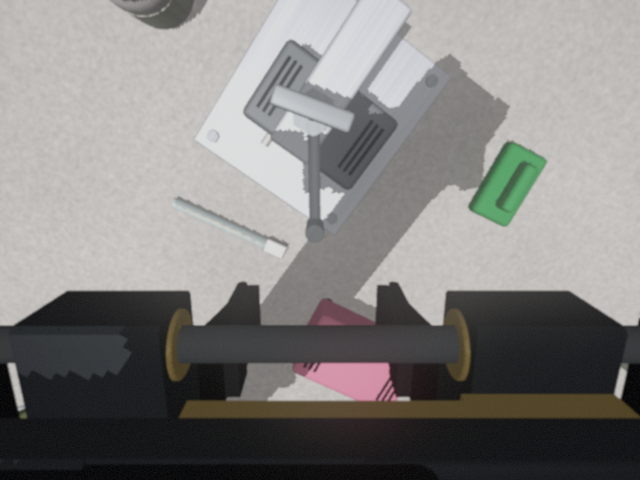

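View pics/s2.png

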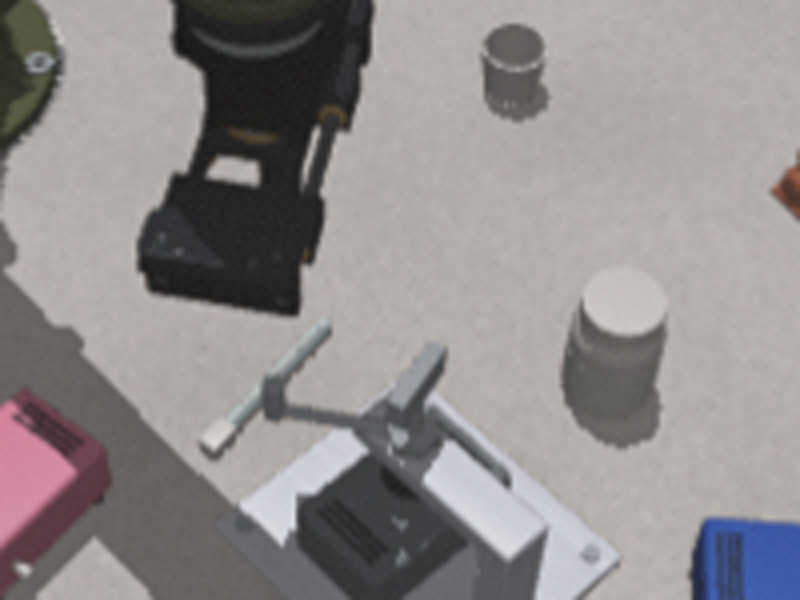

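```bash
python3 - <<'E'
from h import *
c=env.read_camera("wrist");o=env.get_obs();p=o["tool_pos"]
print(np.array(c["cam_to_world"])[:3,3],"tcp px",proj(c,p),"postpred",proj(c,[.491,-.05,.155]))
crop(c,240,70,160,180,3.3,"pics/w3.png")
print("post",atz(c,316,228,.155),"bar c",np.mean([atz(c,*q,.191) for q in((276,88),(354,114),(348,131),(271,104))],0))
E
```

```text
[ 0.5503455  -0.00619     0.44152901] tcp px (np.float64(316.5620982189255), np.float64(273.6614915388748)) postpred (np.float64(318.88265927733676), np.float64(234.6414579906223))
post [ 0.49378768 -0.04540008  0.155     ] bar c [0.55749295 0.00294898 0.191     ]
```

View pics/w3.png

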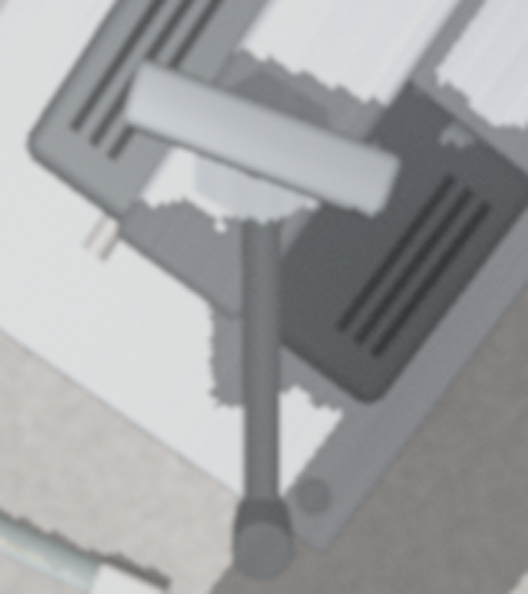

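The wrist view puts the post top at about (320,236), where I predicted (319,235). The post is at roughly (0.490, -0.050), so I'm going down over it.

```bash
python3 -m pendant '[0,0.08,-0.6,0,0,0.05,45, 0,0,-0.9,0,0,0,45, 0,0,-0.75,0,0,0,45, 0,0,-0.5,0,0,0,45, 0,0,0,0,0,0,20, 0,0,0,0,0,0,10, 0,0,0,0,0,0,10]' 15; python3 - <<'E'
from h import *
c=env.read_camera("wrist");cv2.imwrite("pics/w4.png",c["image"][:,:,::-1])
E
```

```text
time_s: 3.75
tool_pos: [0.4917, -0.0461, 0.1309]
tool_rot: [-89.9, 0.1, -143.6]
force: [0.1, 0.3, -0.8]
grip_width: 0.0228
```

View pics/w4.png

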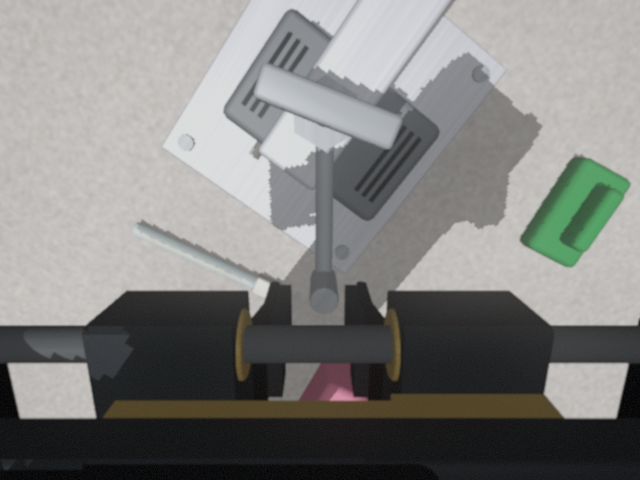

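Post sits between the fingers at (322,290). Closing.

```bash
python3 -m pendant '[0,0,0,0,0,0,10, 0,0,0,0,0,0,10, 0,0,0,0,0,0,10]' 15; python3 - <<'E'
from h import *
o=env.get_obs();print(o['tool_pos'],o['force'],o['wrist_torque'])
C=np.array([.5595,-.001]);p=o['tool_pos'][:2]-C;print(np.linalg.norm(p),np.degrees(np.arctan2(p[1],p[0])))
t=env.read_camera("top");crop(t,260,190,100,100,6,"pics/t4.png")
# arc table, units of 40mm per 10deg rows, radius .085
a0=np.radians(-144.)
for k in range(6):
    a=a0+np.radians(10*k);b=a+np.radians(10);print(np.round(.085*np.array([np.cos(b)-np.cos(a),np.sin(b)-np.sin(a)])/.04,3))
E
```

```text
time_s: 4.18
tool_pos: [0.4908, -0.0465, 0.1298]
tool_rot: [-90.0, 0.0, -143.6]
force: [0.2, 0.1, 0.4]
grip_width: 0.01
[ 0.49084356 -0.046495    0.12984183] [0.23728431 0.05832139 0.436251  ] [-0.08078776  0.14811051  0.0180355 ]
0.08236201338585412 -146.46966340218083
[ 0.243 -0.28 ]
[ 0.288 -0.233]
[ 0.324 -0.18 ]
[ 0.35  -0.121]
[ 0.366 -0.058]
[0.37  0.006]
```

```bash
python3 - <<'E'
from h import *
c=env.read_camera("wrist");cv2.imwrite("pics/w5.png",c["image"][:,:,::-1])
s=env.read_camera("scene");crop(s,250,180,120,100,6,"pics/s5.png")
print(proj(c,env.get_obs()['tool_pos']),proj(c,[.490,-.05,.155]))
E
```

```text
(np.float64(317.68617202939316), np.float64(274.4805942434987)) (np.float64(322.67982355753173), np.float64(298.5205365806005))
```

View pics/w5.png

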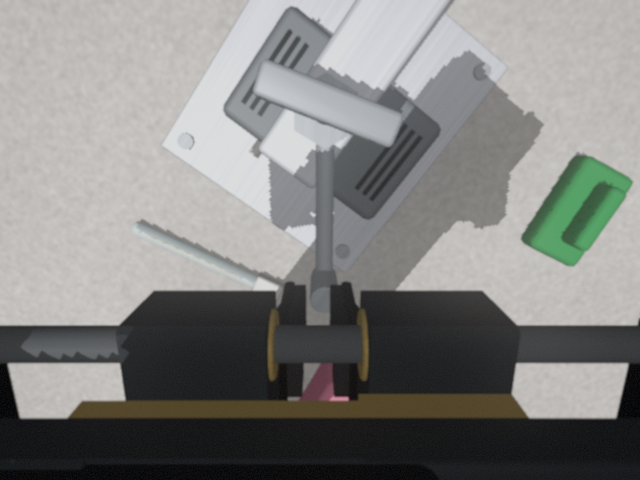

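View pics/s5.png

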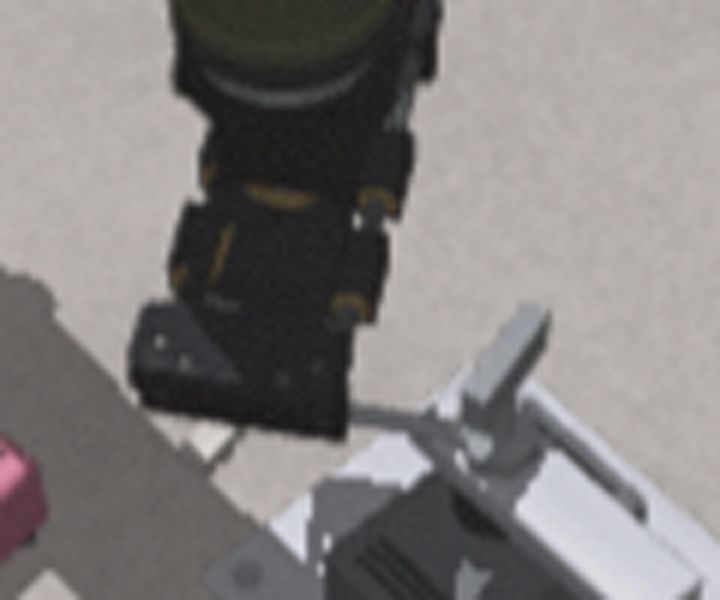

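Grip width reads exactly the commanded 10 mm, less than the 14 mm post, so I'll try closing further to find out whether the post is held.

```bash
python3 -m pendant '[0,0,0,0,0,0,4, 0,0,0,0,0,0,4]' 15; python3 - <<'E'
from h import *
o=env.get_obs();print(o['grip_width'],o['tool_pos'],o['force'],o['wrist_torque'])
c=env.read_camera("wrist");crop(c,250,230,140,180,3.3,"pics/w6.png")
for r in (.075,.085,.095):
  for z in (.131,.155):
    a=np.radians(-144);print(r,z,proj(c,[.5595+r*np.cos(a),-.001+r*np.sin(a),z]))
E
```

```text
time_s: 4.58
tool_pos: [0.4908, -0.0465, 0.1298]
tool_rot: [-90.0, -0.0, -143.6]
force: [-0.4, -0.2, -0.1]
grip_width: 0.0047
0.004722319465518146 [ 0.49081092 -0.04649394  0.12976406] [-0.44510634 -0.22531847 -0.07323487] [-0.08227113  0.15014132 -0.0837155 ]
0.075 0.131 (np.float64(324.7270669639809), np.float64(262.0596913743682))
0.075 0.155 (np.float64(325.58605903733763), np.float64(278.43846468339365))
0.085 0.131 (np.float64(324.49528657090684), np.float64(280.18416321762544))
0.085 0.155 (np.float64(325.3141412425331), np.float64(298.53331219940554))
0.095 0.131 (np.float64(324.2693189437778), np.float64(297.8599832752472))
0.095 0.155 (np.float64(325.0498569129268), np.float64(318.0718634335))
```

View pics/w6.png

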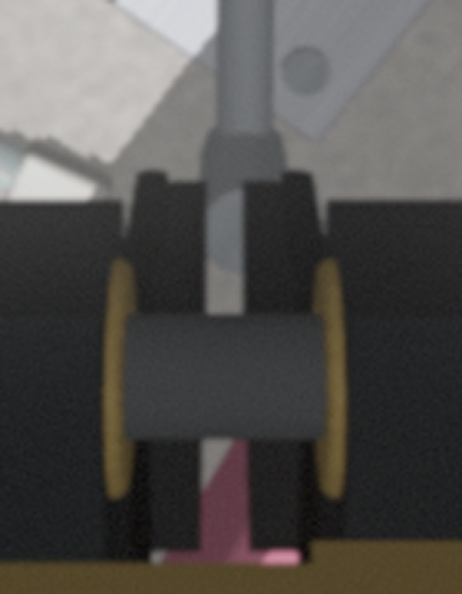

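```bash
python3 - <<'E'
from h import *
s=env.read_camera("scene");print(proj(s,[.1587,.63,.1835]),proj(s,env.get_obs()['tool_pos']))
im=cv2.imread("pics/scene0.png")[0:80,340:460];cv2.imwrite("pics/z0.png",cv2.resize(im*1,None,fx=6,fy=6))
im=cv2.imread("pics/w4.png")[230:420,200:440];cv2.imwrite("pics/z4.png",cv2.resize(cv2.convertScaleAbs(im,alpha=2.2),None,fx=3,fy=3))
c=env.read_camera("wrist");im=c["image"][230:420,200:440,::-1];cv2.imwrite("pics/z5.png",cv2.resize(cv2.convertScaleAbs(im,alpha=2.2),None,fx=3,fy=3))
E
```

```text
(np.float64(388.73998652631855), np.float64(54.030133257400195)) (np.float64(299.47287690094447), np.float64(245.46707477082555))
```

View pics/z0.png

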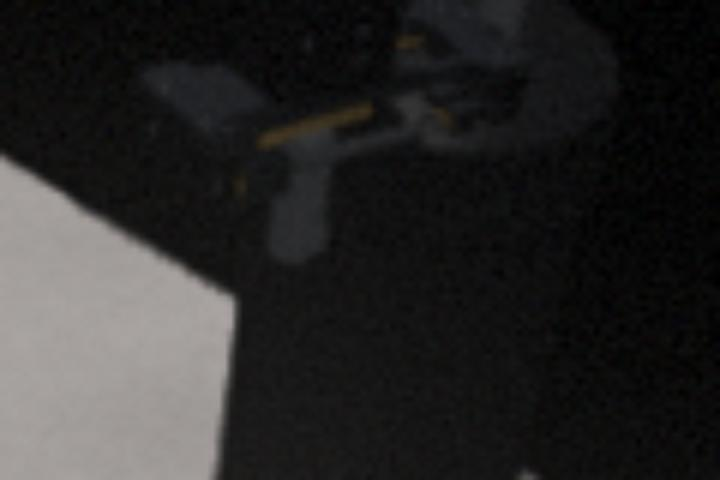

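View pics/z5.png

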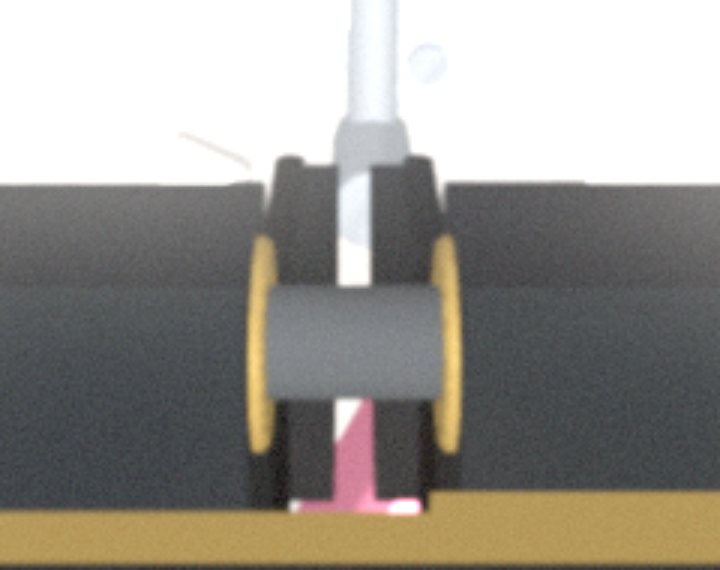

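```bash
python3 - <<'E'
from h import *
s=env.read_camera("scene")
for sg in(-1,1):
  for off in(.0435,.0585):
    for dz in(0,.015,.03): print(sg,off,dz,np.round(proj(s,[.1587+sg*off*.244,.63+sg*off*.97,.1835+dz]),1))
E
```

```text
-1 0.0435 0 [377.5  57.6]
-1 0.0435 0.015 [378.   53.5]
-1 0.0435 0.03 [378.5  49.3]
-1 0.0585 0 [373.5  58.8]
-1 0.0585 0.015 [374.   54.7]
-1 0.0585 0.03 [374.5  50.5]
1 0.0435 0 [399.8  50.6]
1 0.0435 0.015 [400.5  46.5]
1 0.0435 0.03 [401.2  42.4]
1 0.0585 0 [403.6  49.4]
1 0.0585 0.015 [404.3  45.4]
1 0.0585 0.03 [405.   41.2]
```

```bash
python3 -m pendant '[0,0,0,0,0,0,30, 0,0,0,0,0,0,30]' 15; python3 - <<'E'
import cv2
im=cv2.imread("pics/scene0.png")[0:80,340:460];cv2.imwrite("pics/z0.png",cv2.resize(cv2.convertScaleAbs(im,alpha=4),None,fx=6,fy=6))
from h import *
s=env.read_camera("scene");im=s["image"][170:270,240:360,::-1];cv2.imwrite("pics/z6.png",cv2.resize(cv2.convertScaleAbs(im,alpha=2.2),None,fx=6,fy=6))
s=env.read_camera("top");im=s["image"][190:290,260:380,::-1];cv2.imwrite("pics/z7.png",cv2.resize(cv2.convertScaleAbs(im,alpha=2.2),None,fx=6,fy=6))
print(proj(s,env.get_obs()['tool_pos']))
E
```

```text
time_s: 5.03
tool_pos: [0.4908, -0.0465, 0.1298]
tool_rot: [-90.0, 0.0, -143.6]
force: [0.2, -0.2, -0.0]
grip_width: 0.0165
(np.float64(325.86364797210445), np.float64(271.8280113966654))
```

View pics/z0.png

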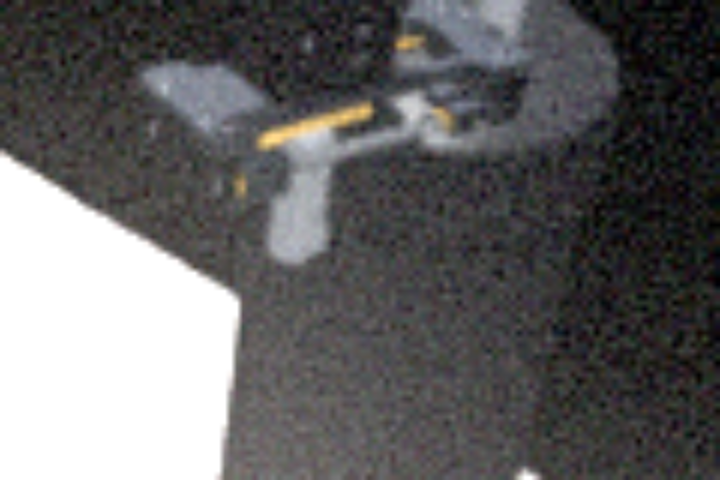

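View pics/z6.png

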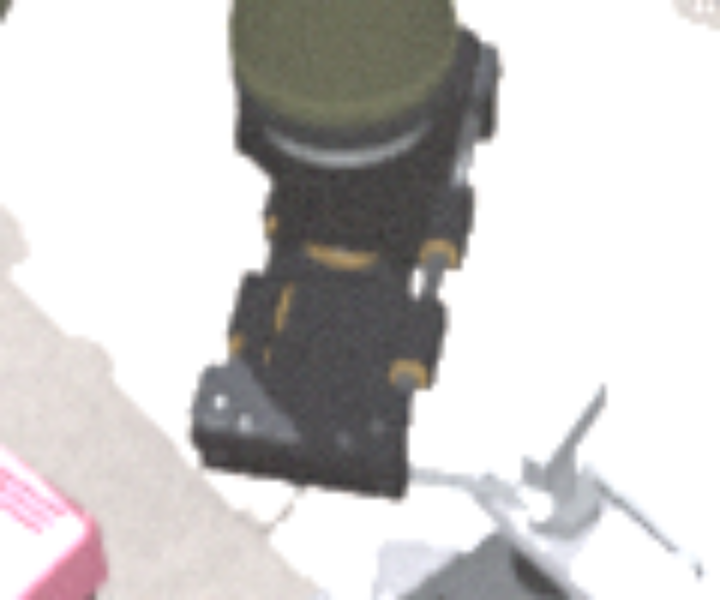

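View pics/z7.png

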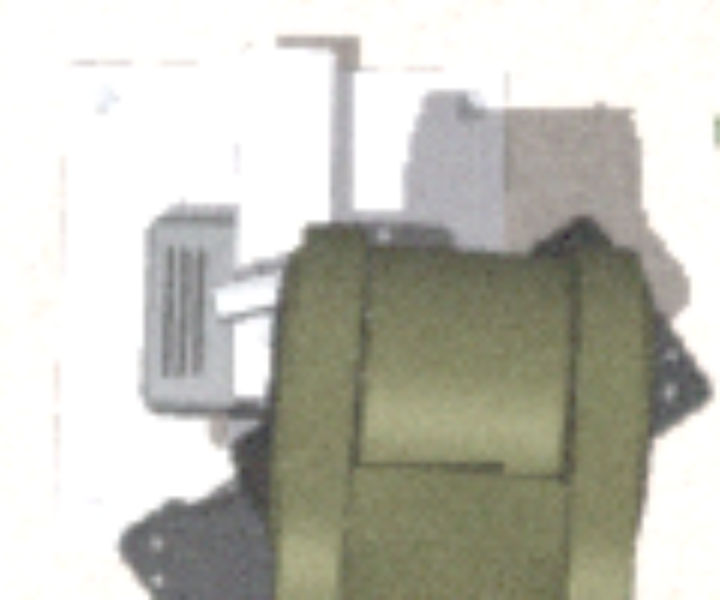

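The pictures don't settle it. In the wrist view the tips look to be above the post, so I'll lower 12 mm with the jaw open and close again.

```bash
python3 -m pendant '[0,0,0,0,0,0,45, 0,0,0,0,0,0,45, 0,0,0,0,0,0,45, 0,0,-0.3,0,0,0,45, 0,0,0,0,0,0,8, 0,0,0,0,0,0,8, 0,0,0,0,0,0,8, 0,0,0,0,0,0,8, 0,0,0,0,0,0,8]' 15; python3 - <<'E'
from h import *
c=env.read_camera("wrist");im=c["image"][230:420,200:440,::-1];cv2.imwrite("pics/z8.png",cv2.resize(cv2.convertScaleAbs(im,alpha=1.6),None,fx=3,fy=3))
E
```

```text
time_s: 6.25
tool_pos: [0.4909, -0.0464, 0.1179]
tool_rot: [-90.0, 0.0, -143.6]
force: [-0.6, -0.4, 0.6]
grip_width: 0.0097
```

View pics/z8.png

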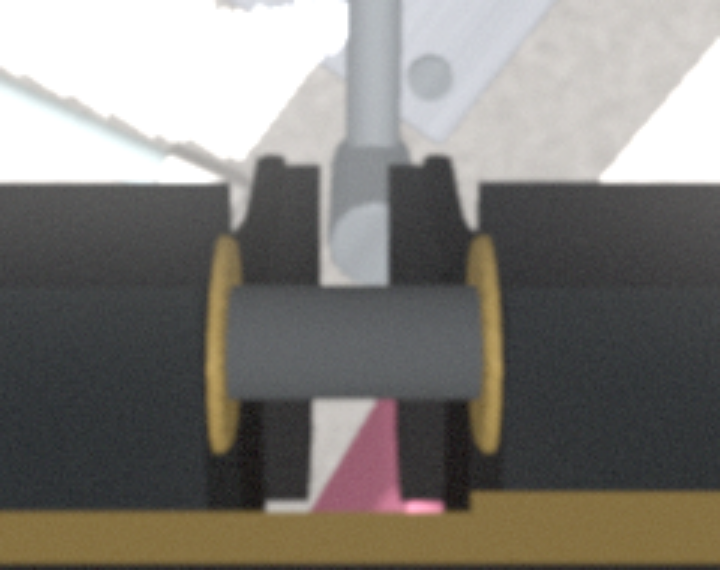

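```bash
python3 - <<'E'
from h import *
c=env.read_camera("wrist");M=np.array(c["cam_to_world"]);o=env.get_obs();print(o['grip_width'],M[:3,3])
def dep(p): return -(M[:3,:3].T@(np.array(p)-M[:3,3]))[2]
print(dep(o['tool_pos']),dep([.4908,-.05,.155]),M[:3,:3].round(3).tolist())
a=np.radians(-143.6)
x=np.array([np.cos(a),np.sin(a),0]);z=np.array([-np.sin(a),np.cos(a),0]);T=o['tool_pos']
for w in(0,-.0095):
  for h in(0,.02,.04,.05,.07): print(w,h,[np.round(proj(c,T+x*w+s*.005*z+[0,0,h]),1).tolist() for s in(-1,1)])
E
```

```text
0.008376614525317466 [ 0.55010382 -0.00276574  0.31959855]
0.21406000850143933 0.1788859069239109 [[0.594, 0.775, 0.216], [-0.805, 0.572, 0.159], [-0.0, -0.268, 0.963]]
0 0 [[308.2, 274.5], [327.2, 274.5]]
0 0.02 [[307.2, 288.8], [328.1, 288.9]]
0 0.04 [[306.1, 306.4], [329.3, 306.4]]
0 0.05 [[305.4, 316.7], [330.0, 316.7]]
0 0.07 [[303.8, 341.3], [331.6, 341.3]]
-0.0095 0 [[308.1, 257.2], [327.3, 257.2]]
-0.0095 0.02 [[307.1, 270.1], [328.3, 270.1]]
-0.0095 0.04 [[305.9, 285.8], [329.5, 285.8]]
-0.0095 0.05 [[305.2, 295.0], [330.2, 295.0]]
-0.0095 0.07 [[303.6, 317.2], [331.8, 317.2]]
```

The wrist-view geometry (tip edge at row 283, expected 257) says the real tips are about 35 mm above the reported TCP, level with the post top. Going lower is safe under either reading, so I'll open, drop 24 mm and close again.

```bash
python3 -m pendant '[0,0,0,0,0,0,40, 0,0,0,0,0,0,40, 0,0,0,0,0,0,40, 0,0,-0.3,0,0,0,40, 0,0,-0.3,0,0,0,40, 0,0,0,0,0,0,8, 0,0,0,0,0,0,8, 0,0,0,0,0,0,8, 0,0,0,0,0,0,8, 0,0,0,0,0,0,8]' 15; python3 - <<'E'
from h import *
c=env.read_camera("wrist");im=c["image"][230:420,200:440,::-1];cv2.imwrite("pics/z9.png",cv2.resize(cv2.convertScaleAbs(im,alpha=1.6),None,fx=3,fy=3))
o=env.get_obs();print(o['grip_width'],o['wrist_torque'])
E
```

```text
time_s: 7.6
tool_pos: [0.4922, -0.048, 0.0942]
tool_rot: [-89.8, 0.1, -143.7]
force: [3.6, -3.2, -2.6]
grip_width: 0.0134
0.013340605616221269 [-0.88493833 -0.69178438  0.02515227]
```

View pics/z9.png

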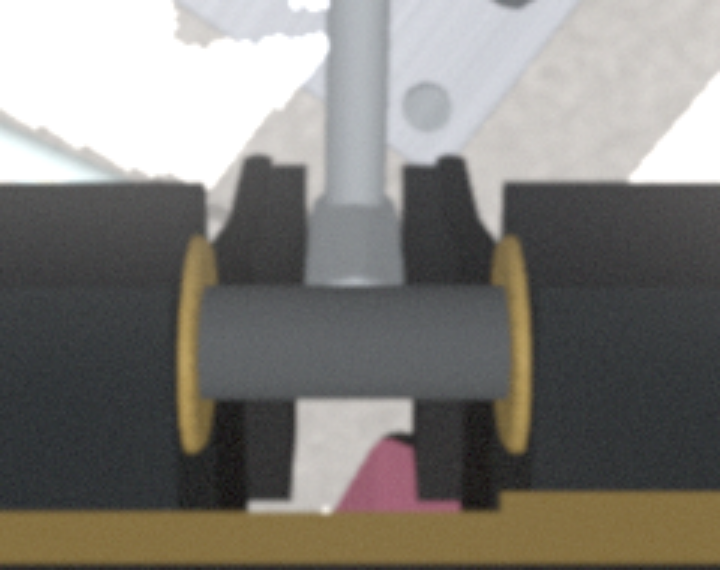

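Gripped: 13.4 mm against the 14 mm post. Now swinging the lever counter-clockwise along its circle.

```bash
python3 -m pendant '[0.12,-0.14,0,0,0,0.5,8, 0.12,-0.14,0,0,0,0.5,8, 0.29,-0.23,0,0,0,1,8, 0.32,-0.18,0,0,0,1,8, 0.35,-0.12,0,0,0,1,8, 0,0,0,0,0,0,8]' 25; python3 - <<'E'
from h import *
c=env.read_camera("wrist");cv2.imwrite("pics/w10.png",c["image"][:,:,::-1])
E
```

```text
time_s: 8.4
tool_pos: [0.5396, -0.0802, 0.0941]
tool_rot: [-89.9, -0.1, -103.8]
force: [0.7, -3.0, 0.1]
grip_width: 0.0133
```

View pics/w10.png

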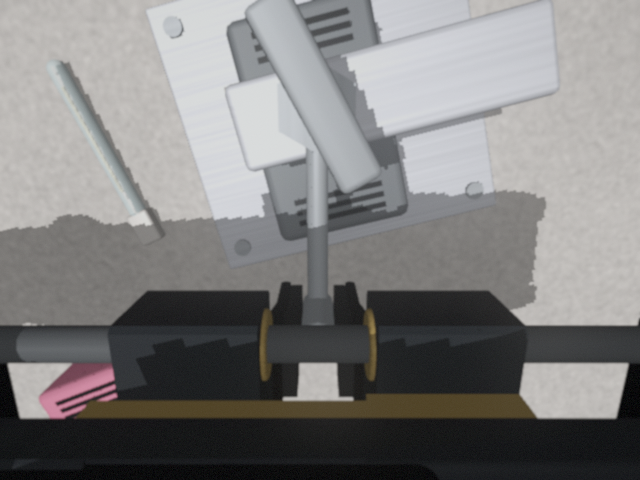

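The lever followed (about 40° so far) and the post is still held at (318,310). One more 10° step, then release and rise.

```bash
python3 -m pendant '[0.36,-0.06,0,0,0,1,8, 0,0,0,0,0,0,8, 0,0,0,0,0,0,40, 0,0,0,0,0,0,40, 0,0,0,0,0,0,40, 0,0,1,0,0,0,60, 0,0,1,0,0,0,60, 0,0,1,0,0,0,60, 0,0,0.5,0,0,0,60, 0,0,0,0,0,0,60]' ; python3 - <<'E'
from h import *
c=env.read_camera("wrist");cv2.imwrite("pics/w11.png",c["image"][:,:,::-1])
t=env.read_camera("top");crop(t,260,190,100,100,6,"pics/t11.png")
E
```

```text
time_s: 9.7
tool_pos: [0.5542, -0.081, 0.2353]
tool_rot: [-89.8, 0.0, -93.6]
force: [-0.8, -0.4, -0.2]
grip_width: 0.0597
```

View pics/w11.png

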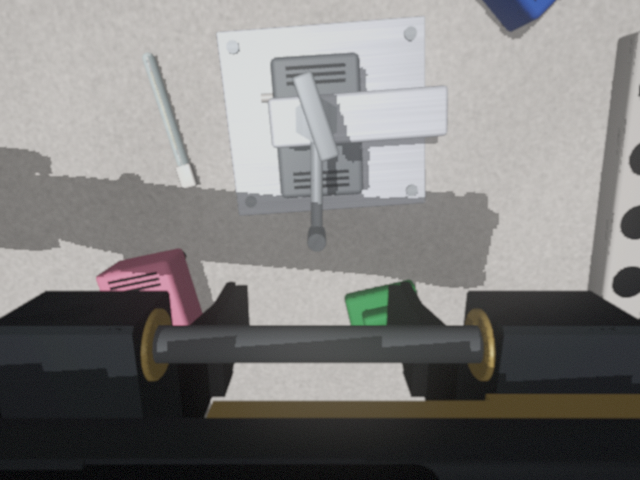

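View pics/t11.png

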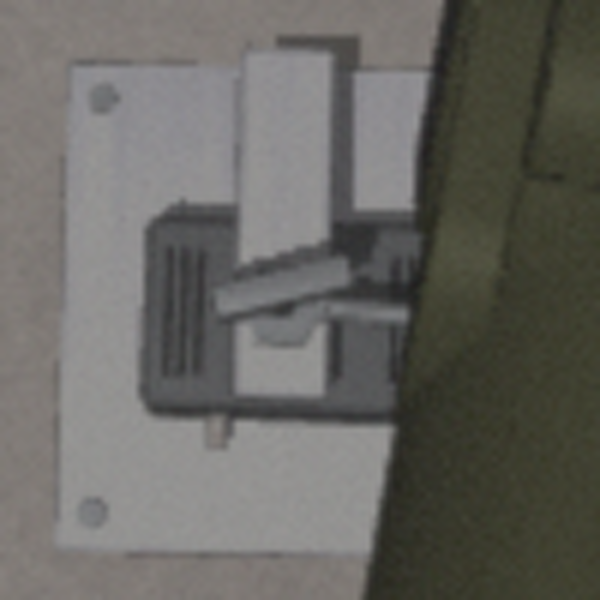

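```bash
python3 - <<'E'
from h import *
c=env.read_camera("wrist");crop(c,240,50,120,120,5,"pics/w12.png")
q=[(295,76),(312,73),(336,155),(318,160)]
P=np.array([atz(c,*x,.191) for x in q]);print(P.mean(0),np.linalg.norm(P[2]-P[1]),np.degrees(np.arctan2(*(P[2]-P[1])[1::-1])))
print(atz(c,317,236,.155))
E
```

```text
[ 0.55666323 -0.0007467   0.191     ] 0.04674718763655489 -76.29224414723437
[ 0.55239822 -0.08024349  0.155     ]
```

View pics/w12.png

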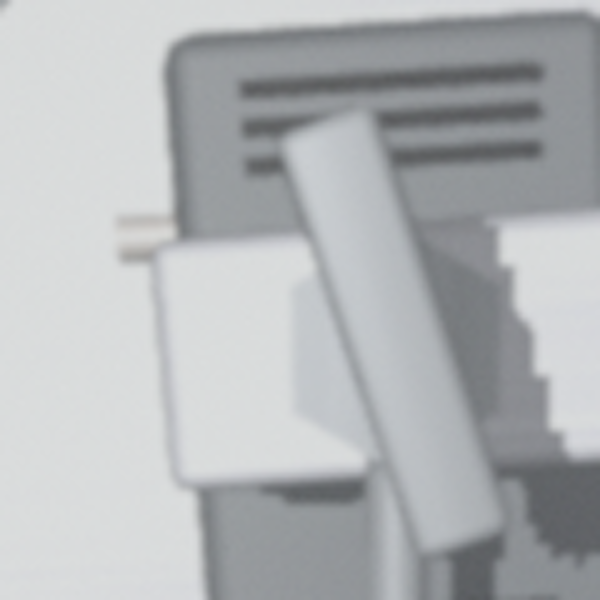

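```bash
python3 -m pendant '[0.06,1,0,0,0,1,55, 0.06,0.97,0,0,0,1,50, 0,0,-0.5,0,0,0,50, 0,0,0,0,0,0,50]' ; python3 - <<'E'
from h import *
c=env.read_camera("wrist");cv2.imwrite("pics/w13.png",c["image"][:,:,::-1])
print(env.get_obs()['qpos'].round(1),env.get_obs()['wrist_torque'])
E
```

```text
time_s: 10.35
tool_pos: [0.5561, -0.0022, 0.2111]
tool_rot: [-90.3, 0.0, -73.6]
force: [-0.1, -0.0, 0.5]
grip_width: 0.0501
[-31.3   6.6  31.5  95.1  -3.4  79.5  17. ] [-0.12971451  0.03802817 -0.01926977]
```

View pics/w13.png

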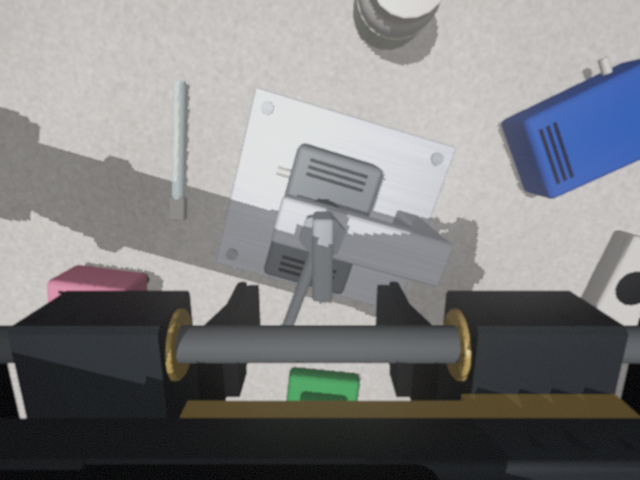

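Bar top face is at about (322,262), aligned with the jaw and about 3 mm to +x. Correcting that and descending.

```bash
python3 -m pendant '[0.08,0.02,-0.6,0,0,0,50, 0,0,-0.8,0,0,0,50, 0,0,-0.6,0,0,0,50, 0,0,0,0,0,0,8, 0,0,0,0,0,0,8, 0,0,0,0,0,0,8, 0,0,0,0,0,0,8, 0,0,0,0,0,0,8]' 30 ; python3 - <<'E'
from h import *
c=env.read_camera("wrist");cv2.imwrite("pics/w14.png",c["image"][:,:,::-1])
print(env.get_obs()['qpos'].round(1),env.get_obs()['wrist_torque'])
E
```

```text
time_s: 11.4
tool_pos: [0.5588, -0.0026, 0.1342]
tool_rot: [-90.3, 0.0, -73.7]
force: [-7.9, -1.8, 5.5]
grip_width: 0.0116
[-30.5   9.9  31.4 100.9  -5.4  71.   18.5] [-0.43015244  1.67174861 -0.07835009]
```

View pics/w14.png

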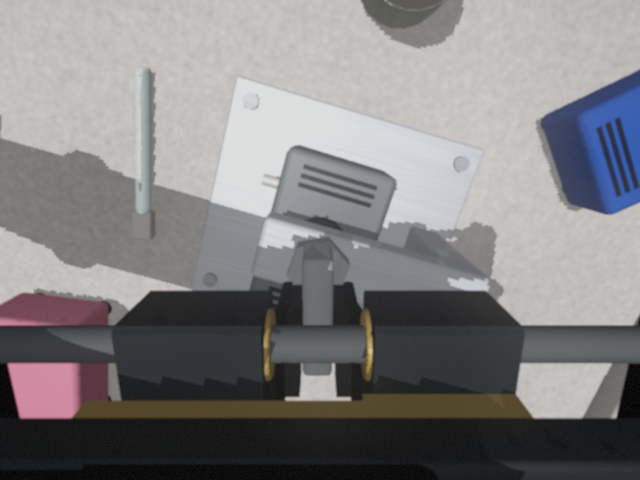

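Held at 11.6 mm. Turning clockwise 70° first, with a slight centring shift.

```bash
python3 -m pendant '[-0.04,0,0,0,0,-0.5,8, 0,0,0,0,0,-0.9,8, 0,0,0,0,0,-0.9,8, 0,0,0,0,0,-0.9,8, 0,0,0,0,0,-0.9,8, 0,0,0,0,0,-0.9,8, 0,0,0,0,0,-0.9,8, 0,0,0,0,0,-0.9,8, 0,0,0,0,0,-0.2,8]' ; python3 - <<'E'
from h import *
o=env.get_obs();print(o['qpos'].round(1),o['force'],o['wrist_torque'])
c=env.read_camera("wrist");cv2.imwrite("pics/w15.png",c["image"][:,:,::-1])
s=env.read_camera("scene");crop(s,270,215,130,110,6,"pics/s15.png")
o=env.get_obs();print(o['wrist_torque'])
E
```

```text
time_s: 12.58
tool_pos: [0.5572, -0.002, 0.1343]
tool_rot: [-90.2, -0.2, -143.8]
force: [-7.1, 0.2, 6.3]
grip_width: 0.0119
[-36.6  10.2  38.2 101.3  -6.7  71.  -50.4] [-7.08025746  0.17517053  6.30292537] [-0.1953746   1.77646709  0.08689264]
[-0.15067339  1.78675686 -0.00495688]
```

View pics/w15.png

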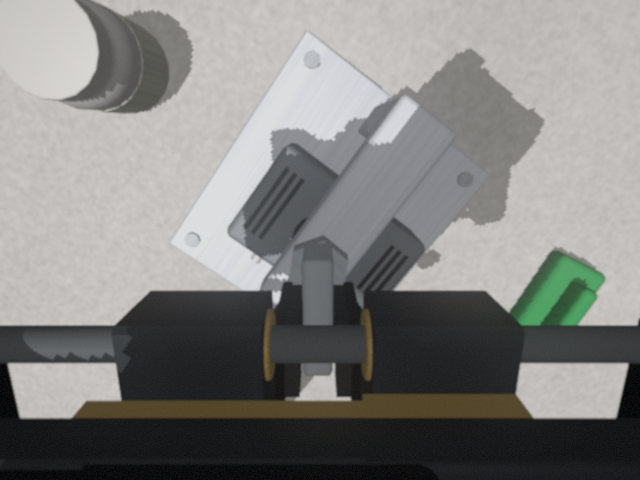

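View pics/s15.png

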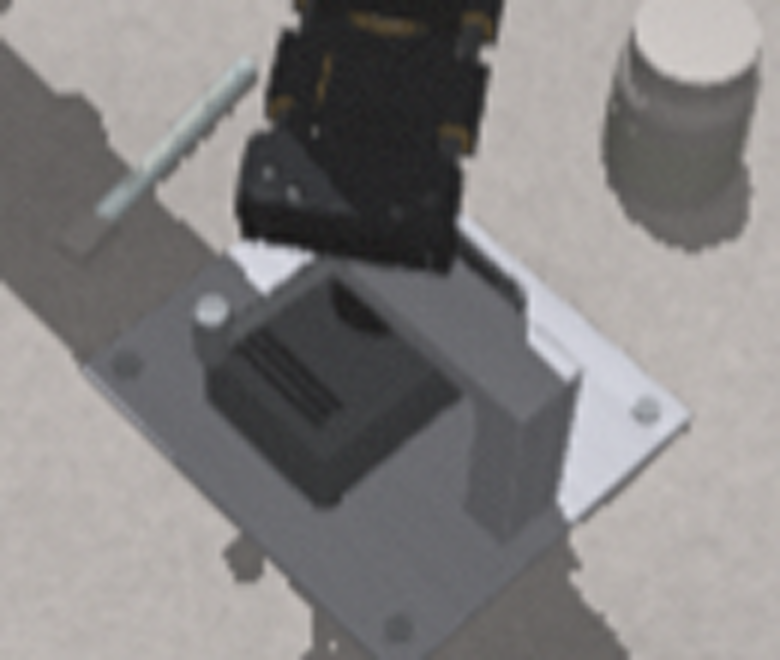

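```bash
cat > q.py <<'E'
from h import *
o=env.get_obs();print("j7",o['qpos'][6].round(1),"eff",o['effort'][4:].round(3),"F",o['force'].round(1),"T",o['wrist_torque'].round(2))
E
python3 q.py; python3 -m pendant '[0,0,0,0,0,-0.8,8, 0,0,0,0,0,-0.8,8]'; python3 q.py;  python3 -m pendant '[0,0,0,0,0,-0.5,8, 0,0,0,0,0,-0.5,8]'; python3 q.py
```

```text
j7 -50.4 eff [-0.39  -2.713 -0.159] F [-8.3 -0.8  6.8] T [-0.15  1.79 -0.  ]
time_s: 12.92
tool_pos: [0.557, -0.0016, 0.1342]
tool_rot: [-90.2, -0.3, -159.9]
force: [-8.5, -0.1, 6.6]
grip_width: 0.0118
j7 -66.2 eff [-0.141 -2.993  1.045] F [-8.5 -0.1  6.6] T [0.01 1.88 0.13]
time_s: 13.18
tool_pos: [0.5569, -0.0014, 0.1342]
tool_rot: [-90.1, -0.3, -169.8]
force: [-8.5, 1.4, 6.6]
grip_width: 0.012
j7 -75.9 eff [-0.052 -3.069  0.617] F [-8.5  1.4  6.6] T [0.08 2.   0.03]
```

```bash
for i in 1; do python3 -m pendant '[0,0,0,0,0,-0.5,8, 0,0,0,0,0,-0.5,8, 0,0,0,0,0,0,8]'; python3 q.py;  python3 -m pendant '[0,0,0,0,0,-0.5,8, 0,0,0,0,0,-0.5,8, 0,0,0,0,0,0,8]'; python3 q.py; done; python3 - <<'E'
from h import *
s=env.read_camera("scene");crop(s,300,240,75,75,8,"pics/s16.png")
E
```

```text
time_s: 13.55
tool_pos: [0.5569, -0.0011, 0.1342]
tool_rot: [-90.1, -0.3, -179.7]
force: [-8.5, 0.8, 8.0]
grip_width: 0.0114
j7 -85.6 eff [ 0.094 -3.112 -0.121] F [-8.5  0.8  8. ] T [ 0.14  2.01 -0.09]
time_s: 13.92
tool_pos: [0.5569, -0.0008, 0.1342]
tool_rot: [-90.1, -0.3, 170.3]
force: [-8.8, 2.2, 7.4]
grip_width: 0.0117
j7 -95.3 eff [ 0.228 -3.122 -0.119] F [-8.8  2.2  7.4] T [ 0.31  2.07 -0.08]
```

View pics/s16.png

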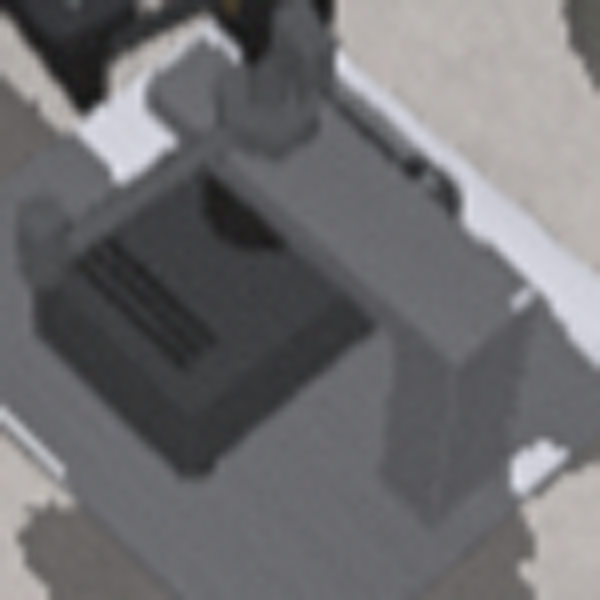

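```bash
python3 - <<'E'
from h import *
s=env.read_camera("scene");im=cv2.resize(s["image"][240:315,300:375,::-1].copy(),None,fx=10,fy=10,interpolation=cv2.INTER_CUBIC)
im=cv2.convertScaleAbs(im,alpha=2.2)
a=np.linspace(0,2*np.pi,200)
for z,col in((.068,(0,0,255)),(.073,(0,255,0)),(.078,(255,0,0))):
    pts=np.array([proj(s,[.5592+.018*np.cos(t),-.0015+.018*np.sin(t),z]) for t in a]);pts=((pts-[300,240]+.5)*10).astype(int)
    cv2.polylines(im,[pts],True,col,1)
cv2.imwrite("pics/f.png",im[:600])
E
```

```text
(no output)
```

View pics/f.png

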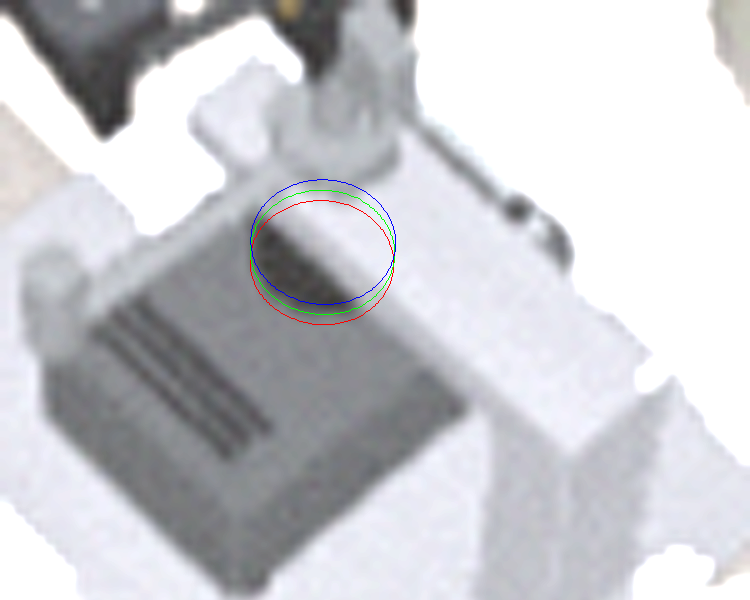

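Foot underside fits z≈0.075 (gap ~5 mm). Continuing.

```bash
python3 -m pendant '[0,0,0,0,0,-0.6,8, 0,0,0,0,0,-0.6,8, 0,0,0,0,0,-0.6,8, 0,0,0,0,0,-0.6,8, 0,0,0,0,0,0,8]'; python3 q.py;  python3 -m pendant '[0,0,0,0,0,-0.6,8, 0,0,0,0,0,-0.6,8, 0,0,0,0,0,-0.6,8, 0,0,0,0,0,0,8]'; python3 q.py
```

```text
time_s: 14.65
tool_pos: [0.5571, -0.0002, 0.1342]
tool_rot: [-90.0, -0.3, 146.4]
force: [-8.0, 2.1, 6.6]
grip_width: 0.012
j7 -118.7 eff [ 0.506 -2.948 -0.176] F [-8.   2.1  6.6] T [ 0.49  1.84 -0.08]
time_s: 15.15
tool_pos: [0.5575, 0.0001, 0.1342]
tool_rot: [-89.9, -0.3, 128.4]
force: [-7.0, 2.6, 7.2]
grip_width: 0.0116
j7 -136.1 eff [ 0.647 -2.679 -0.259] F [-7.   2.6  7.2] T [0.6  1.64 0.04]
```

```bash
python3 -m pendant '[0,0,0,0,0,0,8, 0,0,0,0,0,0,8]'; python3 - <<'E'
from h import *
T=[];E=[]
for i in range(8):
    s=env.read_camera("scene");o=env.get_obs();T.append(o['wrist_torque'][2]);E.append(o['effort'][6])
print(np.mean(T),np.std(T),np.round(E,3))
im=cv2.resize(s["image"][240:315,300:375,::-1].copy(),None,fx=10,fy=10,interpolation=cv2.INTER_CUBIC)
im=cv2.convertScaleAbs(im,alpha=2.2)
a=np.linspace(0,2*np.pi,200)
for z,col in((.068,(0,0,255)),(.073,(0,255,0)),(.078,(255,0,0))):
    pts=np.array([proj(s,[.5592+.018*np.cos(t),-.0015+.018*np.sin(t),z]) for t in a]);pts=((pts-[300,240]+.5)*10).astype(int)
    cv2.polylines(im,[pts],True,col,1)
cv2.imwrite("pics/f2.png",im[:600])
E
```

```text
time_s: 15.4
tool_pos: [0.5574, 0.0001, 0.1342]
tool_rot: [-89.9, -0.3, 128.4]
force: [-7.8, 2.9, 5.7]
grip_width: 0.0116
0.011424725470814391 0.02326446049726033 [-0.014 -0.014 -0.014 -0.014 -0.014 -0.014 -0.014 -0.014]
```

View pics/f2.png

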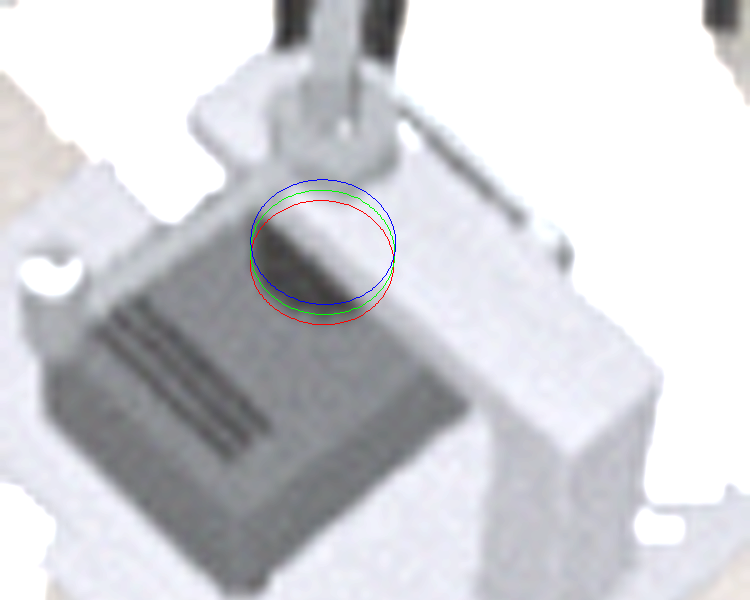

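Torque relaxes at rest, so it has to be read at the end of moving rows.

```bash
for i in 1; do python3 -m pendant '[0,0,0,0,0,-0.4,8]' >/dev/null; python3 q.py; python3 -m pendant '[0,0,0,0,0,-0.4,8]' >/dev/null; python3 q.py; python3 -m pendant '[0,0,0,0,0,-0.4,8]'; python3 q.py;  done
```

```text
j7 -140.0 eff [ 0.68  -2.559  0.529] F [-7.7  4.2  5.6] T [0.61 1.59 0.25]
j7 -143.9 eff [ 0.685 -2.48   0.344] F [-6.8  3.1  6.7] T [0.64 1.56 0.18]
time_s: 16.18
tool_pos: [0.5577, 0.0003, 0.1342]
tool_rot: [-89.9, -0.3, 116.3]
force: [-6.8, 2.1, 5.7]
grip_width: 0.0119
j7 -147.7 eff [ 0.698 -2.394  0.322] F [-6.8  2.1  5.7] T [0.64 1.47 0.22]
```

Moving torque is now about 0.2 N·m, against about 0.08 when free, so the foot seems to bear. To find the contact point I'll back off 40° and come down again, reading torque row by row.

```bash
python3 -m pendant '[0,0,0,0,0,0.8,8, 0,0,0,0,0,0.8,8, 0,0,0,0,0,0.8,8, 0,0,0,0,0,0.8,8, 0,0,0,0,0,0.8,8, 0,0,0,0,0,0,8]' >/dev/null; python3 q.py
python3 -m pendant '[0,0,0,0,0,-0.4,8]' >/dev/null; python3 q.py
python3 -m pendant '[0,0,0,0,0,-0.4,8]' >/dev/null; python3 q.py
python3 -m pendant '[0,0,0,0,0,-0.4,8]' >/dev/null; python3 q.py
python3 -m pendant '[0,0,0,0,0,-0.4,8]' >/dev/null; python3 q.py
python3 -m pendant '[0,0,0,0,0,-0.4,8]' >/dev/null; python3 q.py
python3 -m pendant '[0,0,0,0,0,-0.4,8]' >/dev/null; python3 q.py
python3 -m pendant '[0,0,0,0,0,-0.4,8]' >/dev/null; python3 q.py
python3 -m pendant '[0,0,0,0,0,-0.4,8]' >/dev/null; python3 q.py
python3 -m pendant '[0,0,0,0,0,-0.4,8]' >/dev/null; python3 q.py
python3 -m pendant '[0,0,0,0,0,-0.4,8]' ; python3 q.py
```

```text
j7 -108.9 eff [ 0.382 -3.035  0.261] F [-7.6  1.5  7. ] T [0.39 1.86 0.12]
j7 -112.9 eff [ 0.466 -2.985  0.663] F [-8.   1.8  6.7] T [0.38 1.86 0.02]
j7 -116.8 eff [ 0.488 -2.946  0.482] F [-8.8  2.1  7. ] T [0.5  1.84 0.07]
j7 -120.7 eff [ 0.517 -2.897  0.458] F [-8.9  1.5  7.1] T [0.49 1.75 0.11]
j7 -124.6 eff [ 0.548 -2.842  0.439] F [-8.3  1.8  7.1] T [0.55 1.78 0.14]
j7 -128.5 eff [ 0.579 -2.78   0.42 ] F [-7.1  2.1  7.4] T [0.57 1.75 0.14]
j7 -132.3 eff [ 0.608 -2.712  0.4  ] F [-8.1  2.6  6.7] T [0.56 1.74 0.13]
j7 -136.2 eff [ 0.635 -2.64   0.381] F [-7.7  2.4  5.9] T [0.57 1.64 0.2 ]
j7 -140.1 eff [ 0.659 -2.562  0.362] F [-7.1  2.7  5.8] T [0.55 1.55 0.22]
j7 -143.9 eff [ 0.679 -2.479  0.341] F [-7.4  2.2  6. ] T [0.61 1.54 0.17]
time_s: 18.18
tool_pos: [0.5577, 0.0003, 0.1342]
tool_rot: [-89.9, -0.3, 116.3]
force: [-6.6, 2.9, 5.4]
grip_width: 0.0116
j7 -147.8 eff [ 0.697 -2.392  0.322] F [-6.6  2.9  5.4] T [0.65 1.44 0.19]
```

Torque rises steadily from about 0.07 to 0.2 N·m over the last 30°, which puts the foot force at about 30–40 N. Releasing, rising, and going back to the post.

```bash
python3 -m pendant '[0,0,0,0,0,0,8, 0,0,0,0,0,0,8, 0,0,0,0,0,0,50, 0,0,0,0,0,0,50, 0,0,0,0,0,0,50, 0,0,0.8,0,0,0,50, 0,0,1,0,0,0,50, 0,0,0.8,0,0,0,50, 0,-0.3,0,0,0,1,50, 0,-0.4,0,0,0,1,50]'; python3 -m pendant '[0,-0.4,0,0,0,1,50, 0,-0.4,0,0,0,1,50, 0,-0.4,0,0,0,1,50, 0,-0.2,0,0,0,1,50, 0,0,0,0,0,1,50, 0,0,0,0,0,1,50, 0,0,0,0,0,1,50, 0,0,0,0,0,1,50, 0,0,0,0,0,1,50, 0,0,0,0,0,1,50]';python3 -m pendant '[0,0,0,0,0,1,50, 0,0,0,0,0,1,50, 0,0,0,0,0,1,50, 0,0,0,0,0,0,50]'; python3 - <<'E'
from h import *
c=env.read_camera("wrist");cv2.imwrite("pics/w20.png",c["image"][:,:,::-1])
print(proj(c,env.get_obs()['tool_pos']))
E
```

```text
time_s: 19.42
tool_pos: [0.5602, -0.0295, 0.2383]
tool_rot: [-90.1, 0.0, 136.8]
force: [0.2, -0.2, 0.2]
grip_width: 0.0498
time_s: 20.68
tool_pos: [0.5598, -0.0859, 0.2378]
tool_rot: [-90.0, 0.0, -123.3]
force: [0.2, -0.6, -0.5]
grip_width: 0.0501
time_s: 21.18
tool_pos: [0.5598, -0.0859, 0.2378]
tool_rot: [-90.0, -0.0, -93.8]
force: [-0.9, 0.4, 0.1]
grip_width: 0.0504
(np.float64(317.2462407409754), np.float64(274.54159407743066))
```

View pics/w20.png

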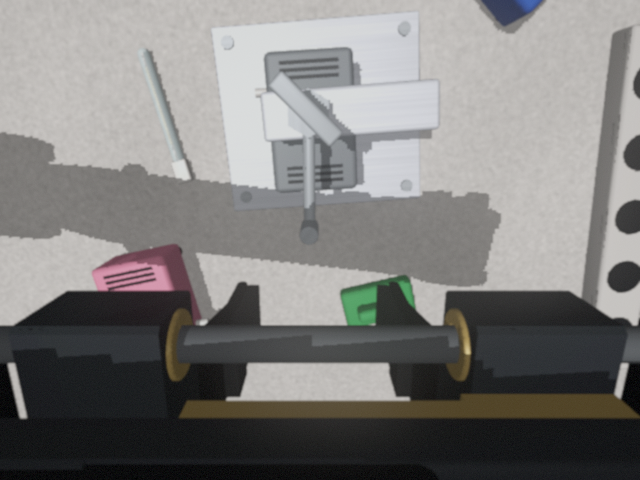

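```bash
python3 - <<'E'
from h import *
c=env.read_camera("wrist");crop(c,240,50,120,120,5,"pics/w21.png");print(atz(c,310,234,.155))
t=env.read_camera("top");crop(t,260,190,100,100,6,"pics/t21.png")
E
```

```text
[ 0.55451454 -0.08474321  0.155     ]
```

View pics/w21.png

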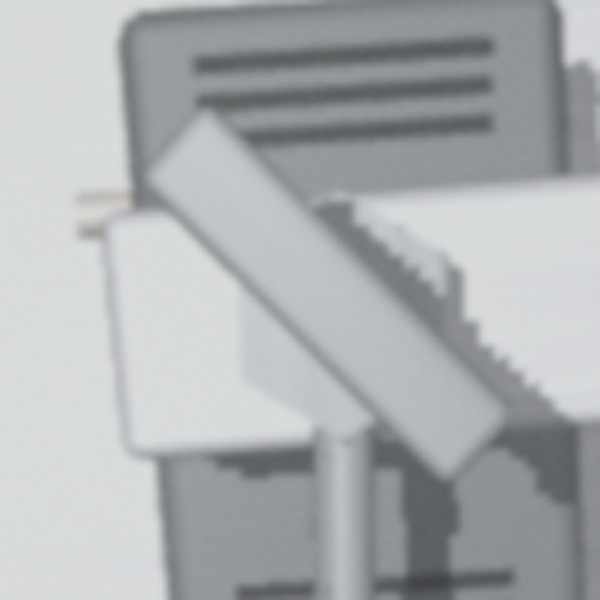

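View pics/t21.png

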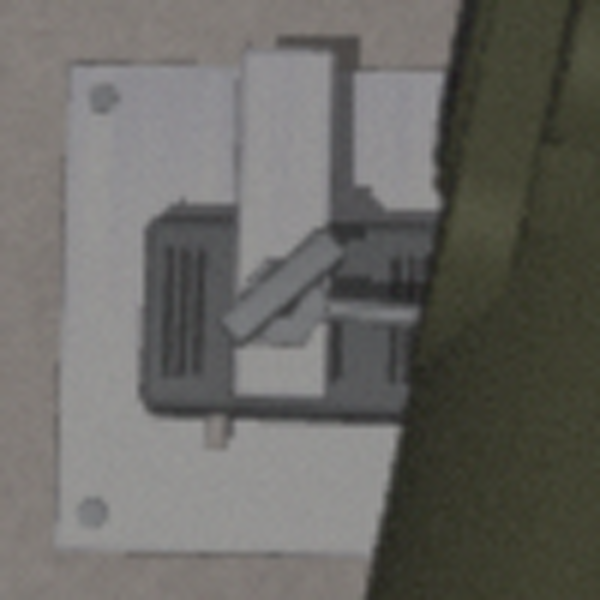

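Bar now sits about 25° counter-clockwise of its start direction (mod 180°), but the gripper's final yaw would put it at 10°. So it slipped or sprang back about 15°. I'll regrasp it now, while the nut is loose, and check the torque.

```bash
python3 -m pendant '[0,0.5,0,0,0,0.9,50, 0,0.6,0,0,0,0.9,50, 0,0.6,0,0,0,0.9,50, -0.04,0.4,0,0,0,0.9,50, 0,0,0,0,0,0.9,50, 0,0,-0.7,0,0,0,50, 0,0,-0.9,0,0,0,50, 0,0,-0.6,0,0,0,50, 0,0,-0.4,0,0,0,50, 0,0,0,0,0,0,50]'; python3 - <<'E'
from h import *
c=env.read_camera("wrist");cv2.imwrite("pics/w22.png",c["image"][:,:,::-1])
E
```

```text
time_s: 22.58
tool_pos: [0.5574, -0.0017, 0.1329]
tool_rot: [-90.1, 0.0, -48.7]
force: [1.4, 0.6, 0.9]
grip_width: 0.05
```

View pics/w22.png

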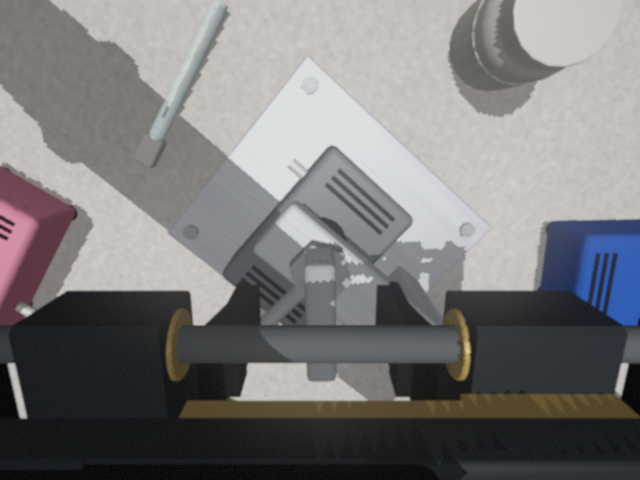

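Bar lies straight between the fingers at (320,320). Closing, then turning in small readings.

```bash
python3 -m pendant '[0,0,0,0,0,0,8, 0,0,0,0,0,0,8, 0,0,0,0,0,0,8, 0,0,0,0,0,0,8, 0,0,0,0,0,0,8]' 40; python3 q.py
python3 -m pendant '[0,0,0,0,0,-0.4,8]' >/dev/null; python3 q.py
python3 -m pendant '[0,0,0,0,0,-0.4,8]' >/dev/null; python3 q.py
python3 -m pendant '[0,0,0,0,0,-0.4,8]' ; python3 q.py
```

```text
time_s: 23.25
tool_pos: [0.5586, -0.0012, 0.1339]
tool_rot: [-89.9, -0.0, -48.6]
force: [1.0, -0.2, 0.5]
grip_width: 0.012
j7 43.8 eff [-0.061  0.446 -0.155] F [ 1.  -0.2  0.5] T [ 0.13 -0.22  0.11]
j7 39.8 eff [0.175 0.57  0.557] F [ 2.   1.5 -0.2] T [ 0.14 -0.28  0.25]
j7 35.8 eff [0.149 0.556 0.366] F [ 1.6  0.5 -0.7] T [ 0.06 -0.24  0.19]
time_s: 23.62
tool_pos: [0.5586, -0.0012, 0.1339]
tool_rot: [-89.9, -0.0, -60.7]
force: [1.4, 0.2, -0.4]
grip_width: 0.012
j7 31.9 eff [0.13  0.547 0.343] F [ 1.4  0.2 -0.4] T [-0.02 -0.26  0.23]
```

Torque and effort match the earlier curve at the same bar angle, so there was no slip in the grip and the bar sprang back on release. I'll turn a few degrees more, let go gently and see where it settles.

```bash

python3 -m pendant '[0,0,0,0,0,-0.3,8, 0,0,0,0,0,-0.3,8, 0,0,0,0,0,0,8, 0,0,0,0,0,0,8, 0,0,0,0,0,0,8]'; python3 q.py; python3 -m pendant '[0,0,0,0,0,0,50, 0,0,0,0,0,0,50, 0,0,0,0,0,0,50, 0,0,0,0,0,0,50]' ; python3 - <<'E'
from h import *
c=env.read_camera("wrist");cv2.imwrite("pics/w23.png",c["image"][:,:,::-1])
E
```

```text
time_s: 24.25
tool_pos: [0.5586, -0.0012, 0.1339]
tool_rot: [-89.9, -0.0, -66.6]
force: [3.6, 2.1, -1.5]
grip_width: 0.0116
j7 26.1 eff [ 0.518  1.088 -0.104] F [ 3.6  2.1 -1.5] T [ 0.29 -0.63  0.14]
time_s: 24.75
tool_pos: [0.5577, -0.0021, 0.1336]
tool_rot: [-90.0, -0.0, -66.7]
force: [-0.8, -0.0, 0.0]
grip_width: 0.0436
```

View pics/w23.png

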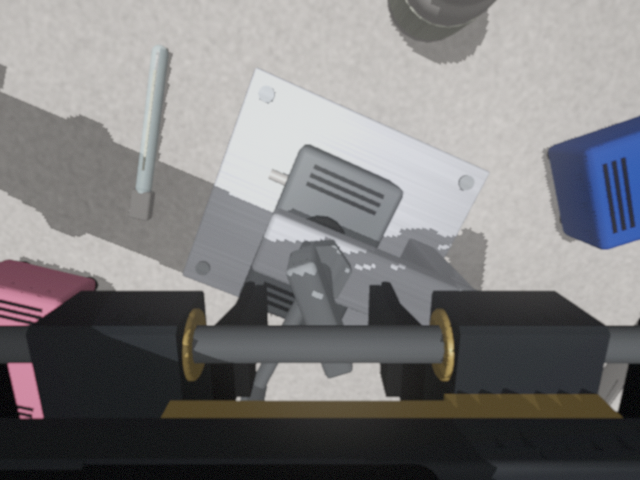

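It settles at the same angle again (about −49°). That is where thread friction balances the foot, about 20 N by my estimate and inside the window. Now up and over to the lever post.

```bash
python3 -m pendant '[0,0,0.8,0,0,0,50, 0,0,0.9,0,0,0,50, 0,0,0.8,0,0,0,50, 0,-0.5,0,0,0,-0.9,50, 0,-0.6,0,0,0,-0.9,50, -0.05,-0.5,0,0,0,-0.9,50, -0.04,-0.46,0,0,0,0,50, 0,0,0,0,0,0,45]'; python3 - <<'E'
from h import *
c=env.read_camera("wrist");crop(c,220,50,200,150,4,"pics/w24.png");cv2.imwrite("pics/w24f.png",c["image"][:,:,::-1])
print(proj(c,env.get_obs()['tool_pos']))
E
```

```text
time_s: 25.8
tool_pos: [0.5541, -0.086, 0.2339]
tool_rot: [-90.0, -0.0, -93.7]
force: [0.3, -0.5, -0.2]
grip_width: 0.0473
(np.float64(317.5796948109705), np.float64(271.49796050570797))
```

View pics/w24f.png

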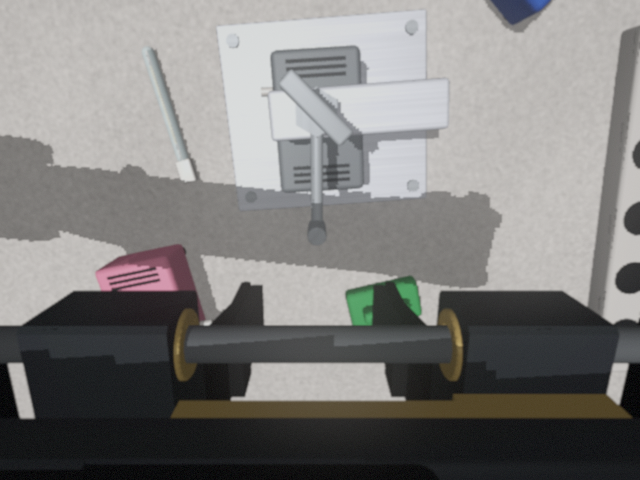

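```bash
python3 -m pendant '[0,0.02,-1,0,0,0,45, 0,0,-1,0,0,0,45, 0,0,-1,0,0,0,40, 0,0,-0.5,0,0,0,40, 0,0,0,0,0,0,8, 0,0,0,0,0,0,8, 0,0,0,0,0,0,8, 0,0,0,0,0,0,8, 0,0,0,0,0,0,8]' 30; python3 q.py
```

```text
time_s: 26.98
tool_pos: [0.5546, -0.0831, 0.0948]
tool_rot: [-90.0, 0.0, -93.6]
force: [-2.5, 1.2, 5.7]
grip_width: 0.0133
j7 10.1 eff [-0.061 -1.024 -0.009] F [-2.5  1.2  5.7] T [0.03 0.73 0.  ]
```

Post gripped at 13.3 mm. Swinging it clockwise.

```bash
python3 -m pendant '[-0.18,0.03,0,0,0,-0.5,8, -0.18,0.03,0,0,0,-0.5,8, -0.35,0.12,0,0,0,-1,8, -0.32,0.18,0,0,0,-1,8, -0.29,0.23,0,0,0,-1,8, 0,0,0,0,0,0,8]'; python3 q.py; python3 -m pendant '[-0.12,0.14,0,0,0,-0.5,8, -0.12,0.14,0,0,0,-0.5,8, 0,0,0,0,0,0,8]'; python3 q.py; python3 -m pendant '[-0.08,0.12,0,0,0,-0.4,8, -0.08,0.12,0,0,0,-0.4,8, 0,0,0,0,0,0,8]'; python3 q.py;  python3 - <<'E'
from h import *
c=env.read_camera("wrist");cv2.imwrite("pics/w25.png",c["image"][:,:,::-1])
E
```

```text
time_s: 27.72
tool_pos: [0.5015, -0.0601, 0.0947]
tool_rot: [-90.0, 0.0, -133.6]
force: [-3.1, -2.1, 6.8]
grip_width: 0.013
j7 -36.0 eff [-0.634 -1.122 -0.484] F [-3.1 -2.1  6.8] T [-0.47  0.77 -0.21]
time_s: 28.1
tool_pos: [0.493, -0.0504, 0.0948]
tool_rot: [-89.8, 0.0, -143.6]
force: [-1.1, -4.6, 5.6]
grip_width: 0.0132
j7 -48.4 eff [-1.559 -0.248 -0.24 ] F [-1.1 -4.6  5.6] T [-1.14  0.43 -0.03]
time_s: 28.48
tool_pos: [0.487, -0.0412, 0.0948]
tool_rot: [-89.8, 0.1, -151.6]
force: [-0.0, -6.0, 5.5]
grip_width: 0.0133
j7 -58.3 eff [-1.8    0.054 -0.204] F [-0.  -6.   5.5] T [-1.3   0.14  0.01]
```

View pics/w25.png

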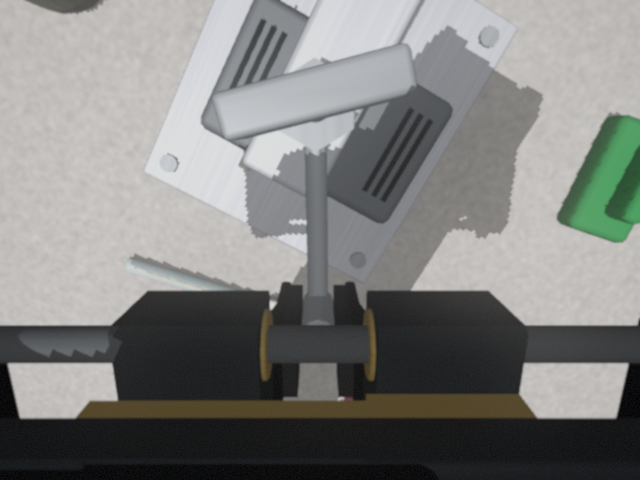

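The post is about 7° past its original angle, with about 6 N of push. A touch more, hold, then let go.

```bash
python3 -m pendant '[-0.04,0.08,0,0,0,-0.2,8, 0,0,0,0,0,0,8, 0,0,0,0,0,0,8]'; python3 q.py; python3 -m pendant '[0,0,0,0,0,0,40, 0,0,0,0,0,0,40, 0,0,0,0,0,0,40, 0,0,0,0,0,0,40, 0,0,1,0,0,0,45, 0,0,1,0,0,0,45, 0,0,1,0,0,0,45, 0,0,0.5,0,0,0,45, 0,0,0,0,0,0,45]'; python3 - <<'E'
from h import *
c=env.read_camera("wrist");cv2.imwrite("pics/w26.png",c["image"][:,:,::-1])
print([proj(c,[.559+.085*np.cos(np.radians(a)),-.001+.085*np.sin(np.radians(a)),.155]) for a in(-144,-150)])
E
```

```text
time_s: 28.9
tool_pos: [0.4857, -0.0388, 0.0948]
tool_rot: [-89.8, 0.1, -153.6]
force: [1.2, -6.2, 3.9]
grip_width: 0.0131
j7 -60.8 eff [-2.23   0.297 -0.013] F [ 1.2 -6.2  3.9] T [-1.53  0.02  0.01]
time_s: 30.02
tool_pos: [0.4846, -0.0351, 0.2347]
tool_rot: [-90.0, 0.1, -153.6]
force: [-0.8, 0.4, -1.3]
grip_width: 0.0448
[(np.float64(341.2263749614285), np.float64(239.04490654955413)), (np.float64(328.8616722861288), np.float64(240.40461610001546))]
```

View pics/w26.png

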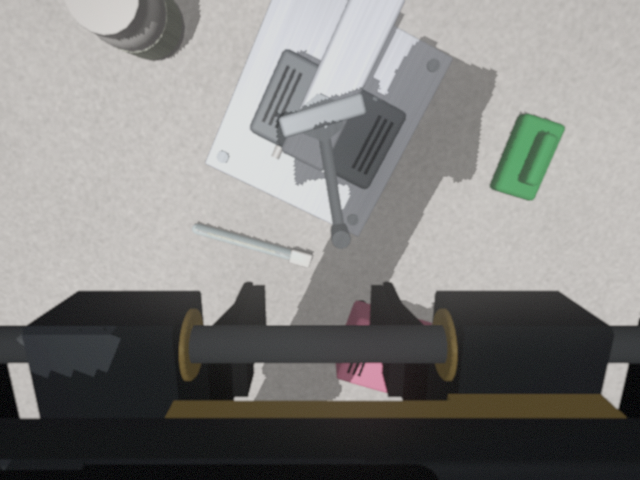

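The post sits at (341,237), which matches −144°, its original tight angle. Moving the arm aside for a clear final look.

```bash
python3 -m pendant '[-0.1,0.8,0.3,0,0,0.5,50, -0.1,1,0,0,0,0.5,50, -0.1,1,0,0,0,0.5,50, -0.1,1,0,0,0,0.5,50, -0.1,1,0,0,0,0.5,50, -0.1,1,0,0,0,0.5,50, -0.1,1,0,0,0,0.5,50, -0.2,1,0,0,0,0.5,50, -0.2,0.8,0,0,0,0.5,50, 0,0,0,0,0,0,50]'; python3 - <<'E'
from h import *
t=env.read_camera("top");crop(t,260,190,100,100,6,"pics/t30.png");cv2.imwrite("pics/t30f.png",t["image"][:,:,::-1])
s=env.read_camera("scene");crop(s,270,215,130,110,6,"pics/s30.png")
a=cv2.imread("pics/top0.png");d=cv2.absdiff(a,t["image"][:,:,::-1].copy());cv2.imwrite("pics/d30.png",cv2.convertScaleAbs(d,alpha=3))
E
```

```text
time_s: 31.32
tool_pos: [0.4379, 0.3128, 0.2451]
tool_rot: [-90.0, -0.0, -108.1]
force: [-0.0, -0.7, -0.5]
grip_width: 0.0498
```

View pics/t30.png

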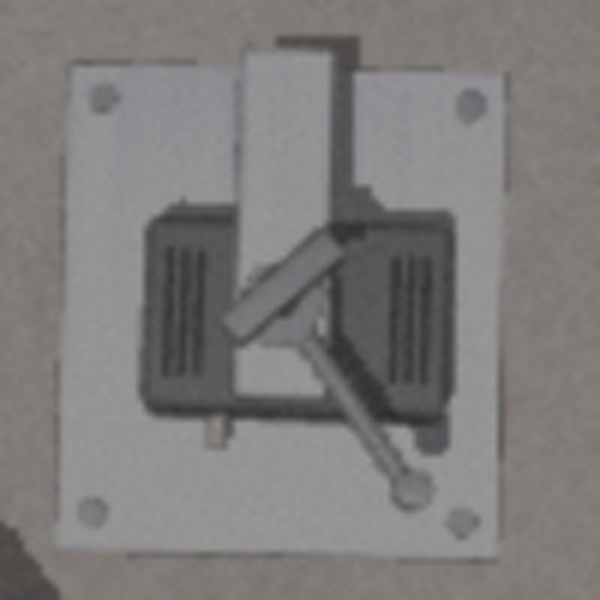

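View pics/d30.png

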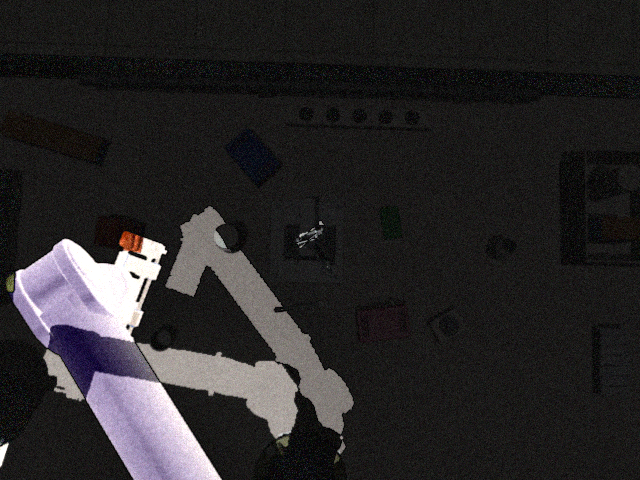

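View pics/s30.png

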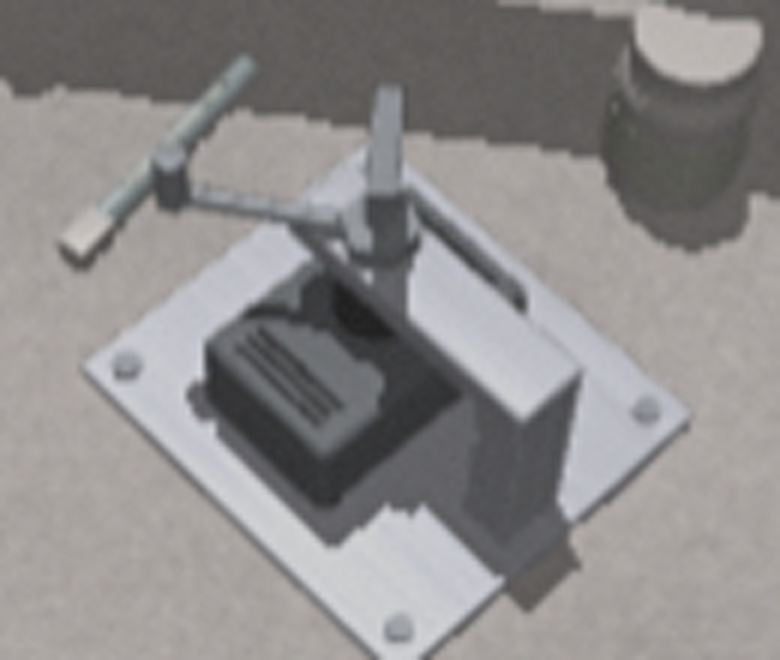

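Only the bar's angle and the arm's shadow differ from the start picture. The post at (410,488), the pump and the bystanders are where they were. Handing in.

```bash
python3 -c "
from cell import env
print(env.sign_off())"
```

```text
the job is handed in; nothing more can be done
None
```

I loosened the jam nut, screwed the foot down onto the pump, swung the lever back tight, and handed the job in at about 31 s. No verdict was reported.

**What I did**
- **Loosening:** I swung the lever about 50°, which puts the nut at roughly 0.97 rad.
- **Adjuster:** I turned the bar about 170° clockwise, backed off 40° and came down again to find the contact point. After a regrasp I turned it to the same point and about 3° past it. Moving torque was about 0.2 N m, against about 0.08 when free.
- **Tightening:** I pushed the lever to about 7–9° past its original angle with around 6 N, then let go. It sprang back to its original angle, about 0.1 rad.

**Last checks**
- **Pictures:** The top view matches the start picture for the lever post, the pump and every bystander it showed clear of the arm. Only the bar has turned.
- **Robot:** The arm stands clear of everything.

**What disagreed or stayed unproven**
- **TCP height:** The fingertips looked about 35 mm above the reported TCP. My first two closings on the post missed over its top, so I grasped lower from then on.
- **Bar sprang back:** Both times I let go, the bar turned back 15–18° and settled at the same angle. The scene said it would stay down.
- **Foot force:** I have no direct reading. From the torque I put it at 30–40 N before I let go and about 17–20 N afterwards, inside the 8–60 N window.
- **Contact point:** My first camera estimate put contact about 50° later than the torque did. I trusted the torque.

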